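# Restock two gravity chutes with terminal strips and heat sinks

### The arm

A 6-joint arm with a two-finger parallel gripper is mounted at the origin on a cart in front of the work surface, level with it; the furniture and walls round the work are solid. World frame = base frame: x ahead of the robot, y to its left, z up, the work surface at z = 0. Lengths are in m, angles in rad, forces in N, time in s.
With the tool pointing down it reaches from about 0.35 to 0.775 m from the base axis. Payload 5.5 kg.
Tool frame: the origin (TCP) lies on the centre line of the jaws, within the pads' length; the fingertips stand 8 mm ahead of it and the grasp point (between the pads) lies 11 mm behind it; z points along the fingers, y is the direction in which the jaws open and shut (so a half turn about z gives the same grasp; the last joint's range is limited). The gripper opens to 85 mm and grips with 20 to 120 N. Pads are 22 mm wide; open, the fingers measure 114 mm over their backs; the gripper's body (76 mm by 85 mm) begins 54 mm behind the grasp point. The pads swing forward as they close: fully open they stand 13 mm farther back than shut.
Start: joints at [-1.422, 0.313, 0.046, 1.304, 0, 1.431], TCP at [0.164, -0.551, 0.239] pointing down, gripper open.
Joint ranges: [-2.76, 2.76], [-0.86, 1.69], [-1.03, 1.26], [-2.2, 2.34], [-1.47, 1.5], [-3.14, 3.14]. Speed limits (rad/s): [2.57, 2.57, 3.14, 3.14, 3.14, 3.14].

### API

Orientations are given as a unit quaternion [w, x, y, z].
In Python, from workcell import env gives the robot as it stands. The module is installed in compiled form; this text tells all that it offers.
- The arm moves only by the tool play_rows, never from a script. Its argument "steps" is a list of rows, each an object with "claw": the closure in counts, from 0 (fully open) to 255 (shut); "dp": the shift along the tool's x, y, z in m, a list of three; "angular": the turn, a rotation vector about the tool's x, y, z in degrees, a list of three. In form: [{"claw": claw, "dp": [dx, dy, dz], "angular": [wx, wy, wz]}, ...]. A call has exactly 8 rows; each row shifts and turns the commanded pose from where the row before left it, along the tool's axes as they then stand; what a row does not reach is not made up. A row lasts 1/12 s, in which the tool goes at most 41.7 mm and 7.16 degrees, less where a joint would pass 70% of its speed; a pose out of reach is approached as far as the arm can. A call is refused whole if a number of a shift passes 0.0417 or a number of a turn 7.16, either way. A call with a gripper value outside its range is refused whole. The fingers move at their own pace and stop on an object; "force" is the grip in N (left out, the last holds). Time passes only in rows, so rows that do not move let the fingers close, or fill a call up. It gives the time, the measured TCP pose, the force and the opening at its end, in the units of the state.
- env.get_state(): the state, without advancing time (a new reading comes with each control period).
- env.read_camera(name): name is "scene" or "top" or "wrist"; returns (picture, depth): 384x512x3 uint8, red, green, blue; 384x512 float32, m along the optical axis (not along the pixel's ray), 0 where there is no reading.
- env.calibration(name): a dict with "fx", "fy", "cx", "cy" (pixels), "world_from_camera" (4x4, takes a point from camera to world coordinates); the wrist camera has in their place "hand_eye" (4x4, takes a point from camera to tool coordinates, whose origin is the TCP and whose axes are the flange's). Camera axes: x right, y down, z forward; pixel columns grow to the right and rows downward; lengths in m; the calibration is good to about 2 mm. A picture is of the moment at which its call begins: read the wrist's pose just before it. calibration takes no time and is no camera call.
- env.hand_in(): hands the job in, once; it reports no verdict.
The state is a dict: "clock": time; "joint_pos": joint angles; "qvel": joint speeds; "tau": joint torques, N m; "tcp_pos": TCP position; "orientation": TCP orientation; "wrist_force": force on the tool from outside, world axes, zero at the start; "ft_torque": the same for the moment, N m; "finger_gap": finger opening in m.
Only numpy, scipy, OpenCV 4.12 (cv2) and the standard library are available. Lean on these libraries where they do the work, as an engineer would, in place of code of your own. Each camera call takes 0.05 s, during which the arm holds its last target. There are 200 camera calls.

### The job

Restock the two gravity chutes at their high ends for the next lamps: put both white terminal strips lengthwise into the narrow chute, one behind the other, and the three finned heat sinks, fins up, into the wide chute. The heat sinks must come out at the front in building order, so the thin flat one goes in first and lies at the lip, then the small square one, then the tall one, the two oblong ones with their longer side along the chute, all slid down into a row without gaps. Leave the yellow tape, the multimeter and the small screwdriver where they are.

Things in the scene. Friction and masses are not known exactly. Their poses are not given: they have to be found in the camera images.
- flat_sink: Aluminium finned heat sink, the thinnest of three: 40 (own x) by 60 (own y) by 10 mm high, 30 g. Origin at the centre of its underside (the solid base plate), own z up, fins on top; it collides as a solid block. Starts flat, fins up, on the 2 mm grey-blue bench mat. Take it across the 40 mm.
- square_sink: Aluminium finned heat sink, the small square one: 45 by 45 by 18 mm high, 40 g. Origin at the centre of its underside (the solid base plate), own z up, fins on top; it collides as a solid block. Starts flat, fins up, on the 2 mm grey-blue bench mat. Take it across own x.
- tall_sink: Aluminium finned heat sink, the tall one: 50 (own x) by 60 (own y) by 28 mm high, 92 g. Origin at the centre of its underside (the solid base plate), own z up, fins on top; it collides as a solid block. Starts flat, fins up, on the 2 mm grey-blue bench mat. Take it across the 50 mm.
- strip_a: One white plastic terminal strip with a row of dark screw holes, 20 (own x) by 110 (own y, lengthwise) by 16 mm high, about 50 g; it and the other strip are alike and interchangeable. Origin at the centre of its underside, z up. Starts flat on the 2 mm grey-blue bench mat. Take it across its 20 mm width.
- strip_b: Another white plastic terminal strip with a row of dark screw holes, 20 (own x) by 110 (own y, lengthwise) by 16 mm high, about 50 g; it and the other strip are alike and interchangeable. Origin at the centre of its underside, z up. Starts flat on the 2 mm grey-blue bench mat. Take it across its 20 mm width.
- wide_chute: Wide fixed gravity chute on a grey stand: slick green slideway 265 mm long, 57 wide between 3 mm rails 7 high (flared at the high end), sloping 25 deg down to a 14 mm lip on the robot's side, open above. Origin: slideway surface, mid-width, at the lip's inner face, 26 mm over the table; x up the slope, y across, z off the slideway. Parts let go on it slide down. 60 mm does not fit across.
- narrow_chute: Narrow fixed gravity chute on a grey stand: slick green slideway 265 mm long, 30 wide between 3 mm rails 7 high (flared at the high end), sloping 25 deg down to a 14 mm lip on the robot's side, open above. Origin: slideway surface, mid-width, at the lip's inner face, 26 mm over the table; x up the slope, y across, z off the slideway. Parts let go on it slide down. Two strips fill 220 mm.
- tape_yellow: Bystander: roll of yellow insulating tape lying flat on the mat, 58 mm across, 19 mm high. Origin at the centre of its underside. Not to be moved.
- multimeter: Bystander: dark hand multimeter lying on its back, 145 (own x) by 70 by 43 mm. Origin at the centre of its underside. Not to be moved.
- screwdriver_small: Bystander: small screwdriver with red handle, lying, 144 mm long (own x, handle at -x), 17 mm thick. Origin under its middle. Not to be moved.

How it is judged:
At the end, for the whole second after the job is handed in: Centres up from the lip, flat on the slideway: flat sink 20-45 mm, square 68-105, tall 118-165 (wide chute); strips 45-70 and 150-185 (narrow). Within 10-15 mm of the centre line, oblong parts lengthwise within 0.2-0.4 rad. All at rest, let go; bystanders moved under 30 mm (x of flat_sink in the frame of wide_chute between 0.02 and 0.045 m and y of flat_sink in the frame of wide_chute between -0.015 and 0.015 m and z of flat_sink in the frame of wide_chute between -0.005 and 0.006 m and angle between the z axis of each of flat_sink, square_sink, tall_sink and the z axis of wide_chute, either way round below 0.1 rad and angle between the y axis of flat_sink and the x axis of wide_chute, either way round below 0.4 rad and x of square_sink in the frame of wide_chute between 0.068 and 0.105 m and y of square_sink in the frame of wide_chute between -0.013 and 0.013 m and z of square_sink in the frame of wide_chute between -0.005 and 0.006 m and x of tall_sink in the frame of wide_chute between 0.118 and 0.165 m and y of tall_sink in the frame of wide_chute between -0.01 and 0.01 m and z of tall_sink in the frame of wide_chute between -0.005 and 0.006 m and angle between the y axis of tall_sink and the x axis of wide_chute, either way round below 0.25 rad and (((x of strip_a in the frame of narrow_chute between 0.045 and 0.07 m and y of strip_a in the frame of narrow_chute between -0.012 and 0.012 m and z of strip_a in the frame of narrow_chute between -0.005 and 0.006 m and angle between the z axis of strip_a and the z axis of narrow_chute, either way round below 0.1 rad and angle between the y axis of strip_a and the x axis of narrow_chute, either way round below 0.2 rad) and (x of strip_b in the frame of narrow_chute between 0.15 and 0.185 m and y of strip_b in the frame of narrow_chute between -0.012 and 0.012 m and z of strip_b in the frame of narrow_chute between -0.005 and 0.006 m and angle between the z axis of strip_b and the z axis of narrow_chute, either way round below 0.1 rad and angle between the y axis of strip_b and the x axis of narrow_chute, either way round below 0.2 rad)) or ((x of strip_b in the frame of narrow_chute between 0.045 and 0.07 m and y of strip_b in the frame of narrow_chute between -0.012 and 0.012 m and z of strip_b in the frame of narrow_chute between -0.005 and 0.006 m and angle between the z axis of strip_b and the z axis of narrow_chute, either way round below 0.1 rad and angle between the y axis of strip_b and the x axis of narrow_chute, either way round below 0.2 rad) and (x of strip_a in the frame of narrow_chute between 0.15 and 0.185 m and y of strip_a in the frame of narrow_chute between -0.012 and 0.012 m and z of strip_a in the frame of narrow_chute between -0.005 and 0.006 m and angle between the z axis of strip_a and the z axis of narrow_chute, either way round below 0.1 rad and angle between the y axis of strip_a and the x axis of narrow_chute, either way round below 0.2 rad))) and linear speed of each of flat_sink, square_sink, tall_sink, strip_a, strip_b below 0.02 m/s and distance of each of tape_yellow, multimeter, screwdriver_small from where it was at the start of the episode below 0.03 m); the robot touches nothing.
It fails at once if the yellow tape is shifted by more than 30 mm (distance of tape_yellow from where it was at the start of the episode above 0.03 m).
It fails at once if the multimeter is shifted by more than 30 mm (distance of multimeter from where it was at the start of the episode above 0.03 m).
It fails at once if the small screwdriver is shifted by more than 30 mm (distance of screwdriver_small from where it was at the start of the episode above 0.03 m).
It also fails if it takes over 120 s, if anything falls off the work surface, if the arm or the gripper's body presses on something with over 40 N, if the wrist force passes 120 N, or if a joint passes its speed limit or range.

## Working session

There is one attempt and no reset: what is moved stays moved. The work goes in short steps, Python scripts to look and compute and a tool call to move; the robot and the scene stay as the last step left them, time stands still between calls to the robot, and variables do not carry over. Pictures are saved under pics/ and viewed, about 12 in all and at most 16, crops included, and the job is handed in when it is done.

Besides the shell and the picture viewer there is one more tool, called as name(argument=value, ...) on one line, values as JSON. play_rows: Moves the arm, as the interface text tells. Its arguments: {"type":"object","properties":{"steps":{"type":"array","items":{"type":"object","properties":{"claw":{"type":"number"},"dp":{"type":"array","items":{"type":"number"}},"angular":{"type":"array","items":{"type":"number"}}}}},"force":{"type":"number"}},"required":["steps"]}

```bash
mkdir -p pics; python3 - <<'E'
from workcell import env
import cv2,numpy as np
s=env.get_state();print(s)
for n in("top","scene"):
    p,d=env.read_camera(n);np.savez(f"pics/{n}0.npz",p=p,d=d)
    cv2.imwrite(f"pics/{n}0.png",cv2.resize(p[:,:,::-1],(800,600),interpolation=cv2.INTER_CUBIC))
    print(n,env.calibration(n))
print(env.calibration("wrist"))
E
```

```text
{'clock': 0.0, 'joint_pos': array([-1.42159211e+00,  3.14009693e-01,  4.49503179e-02,  1.30360388e+00,
        2.69130943e-05,  1.43120083e+00]), 'qvel': array([ 0.00138344,  0.00055411, -0.00119783,  0.00122398,  0.00018103,
       -0.00060137]), 'tau': array([ 4.15307450e-04, -4.80626535e+01,  2.98534101e+01,  1.93835283e-02,
       -9.82190841e-05, -1.46018374e-05]), 'tcp_pos': array([ 0.16368523, -0.55067671,  0.23839186]), 'orientation': array([-9.33515610e-04,  9.89592014e-01,  1.43898485e-01,  8.97171920e-06]), 'wrist_force': array([ 0.07473138, -0.92504377,  0.37177627]), 'ft_torque': array([0.01907524, 0.00079183, 0.05028482]), 'finger_gap': 0.08558122815890067}
top {'fx': 356.9745819565908, 'fy': 356.9745819565908, 'cx': 255.70909430292681, 'cy': 188.1739768028181, 'world_from_camera': array([[ 0.01703722, -0.99130855,  0.13044955,  0.43334671],
       [-0.99971466, -0.01907401, -0.01437999, -0.04953742],
       [ 0.01674321, -0.13016733, -0.99135066,  1.08085921],
       [ 0.        ,  0.        ,  0.        ,  1.        ]])}
scene {'fx': 461.77880416101624, 'fy': 461.77880416101624, 'cx': 255.40363531209843, 'cy': 189.32409014683896, 'world_from_camera': array([[-0.58291531, -0.53447474,  0.61200204, -0.4829407 ],
       [-0.81234737,  0.39944289, -0.4248966 ,  0.71187934],
       [-0.01736336, -0.74483698, -0.66702053,  1.20830575],
       [ 0.        ,  0.        ,  0.        ,  1.        ]])}
{'fx': 323.56148908547266, 'fy': 323.56148908547266, 'cx': 259.5641562849252, 'cy': 194.95307847242077, 'hand_eye': array([[-8.26002066e-04, -9.48074580e-01, -3.18047022e-01,
         8.12873697e-02],
       [ 9.99999509e-01, -6.08708639e-04, -7.82590171e-04,
        -7.98033450e-04],
       [ 5.48355878e-04, -3.18047512e-01,  9.48074617e-01,
        -1.33422452e-01],
       [ 0.00000000e+00,  0.00000000e+00,  0.00000000e+00,
         1.00000000e+00]])}
```

View pics/top0.png

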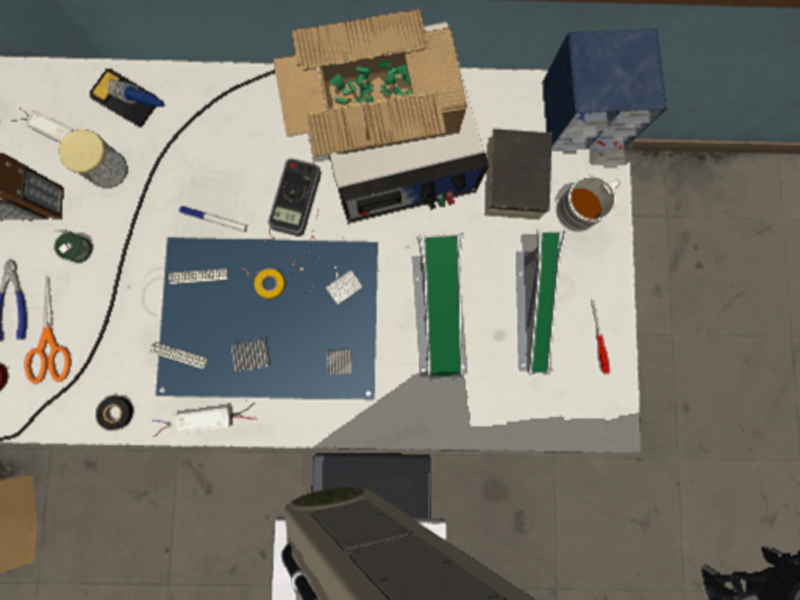

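View pics/scene0.png

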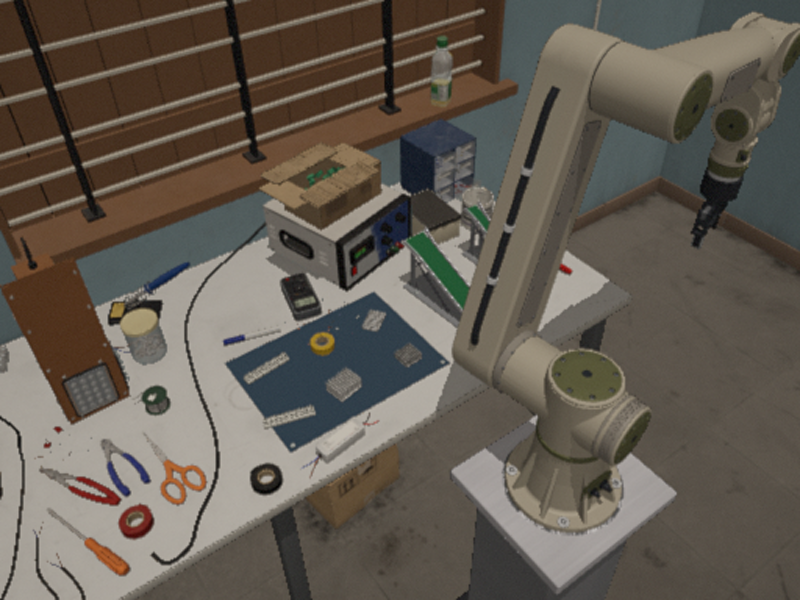

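```bash
cat > h.py <<'E'
import numpy as np,cv2
from workcell import env
def cloud(d,c,T=None):
    T=c.get("world_from_camera") if T is None else T
    v,u=np.mgrid[:384,:512]
    P=np.stack([(u-c['cx'])/c['fx']*d,(v-c['cy'])/c['fy']*d,d],-1)
    return P@T[:3,:3].T+T[:3,3]
E
python3 - <<'E'
from h import *
f=np.load("pics/top0.npz");p,d=f['p'],f['d'];W=cloud(d,env.calibration("top"))
hsv=cv2.cvtColor(p,cv2.COLOR_RGB2HSV)
ok=d>0
# mat height
print("mat z",np.median(W[160:165,110:230,2]), "table z",np.median(W[200:230,300:320,2]))
# blobs on mat
roi=np.zeros(d.shape,bool);roi[153:255,98:243]=1
m=(roi&(W[...,2]>0.008)).astype(np.uint8)
n,l,st,ce=cv2.connectedComponentsWithStats(m)
for i in range(1,n):
    if st[i,4]<40: continue
    k=l==i;pt=W[k]
    r=cv2.minAreaRect((pt[:,:2]*1000).astype(np.float32))
    print(st[i],ce[i].round(1),"rect mm",np.round(r[0],1),np.round(r[1],1),round(r[2],1),"z",np.percentile(pt[:,2],[50,95]).round(4))
g=((hsv[...,0]>50)&(hsv[...,0]<85)&(hsv[...,1]>140)&ok).astype(np.uint8);g[:140]=0
n,l,st,ce=cv2.connectedComponentsWithStats(g)
for i in range(1,n):
    if st[i,4]<200: continue
    pt=W[l==i];r=cv2.minAreaRect((pt[:,:2]*1000).astype(np.float32))
    A=np.c_[pt[:,:2],np.ones(len(pt))];co=np.linalg.lstsq(A,pt[:,2],rcond=None)[0]
    print("green",st[i],"rect",r,"plane",co,"slope",np.degrees(np.arctan(np.hypot(*co[:2]))),np.degrees(np.arctan2(co[1],co[0])),"z",pt[:,2].min(),pt[:,2].max())
    # centre line
    u=[];
    for a in np.arange(pt[:,0].min(),pt[:,0].max()-.02,.03):
        q=pt[(pt[:,0]>=a)&(pt[:,0]<a+.01)];print(round(a+.005,3),(q[:,1].min()+q[:,1].max())/2,np.ptp(q[:,1]))
im=cv2.resize(p[140:265,90:400,::-1],None,fx=2.58,fy=2.58,interpolation=cv2.INTER_CUBIC);cv2.imwrite("pics/c1.png",im)
E
```

```text
mat z 0.0006233326587100629 table z -0.0017119330645399833
[108 173  37   9 224] [125.7 176.6] rect mm [540.6 158.8] [464.8  60.1] 70.1 z [0.0153 0.0195]
[163 172  19  20 231] [171.8 181.3] rect mm [508.6  88.9] [310.   56.4] 51.2 z [0.0189 0.0229]
[148 218  24  20 329] [159.2 227.5] rect mm [455.3  99.9] [ 55. 297.] 2.1 z [0.0222 0.0311]
[ 98 220  35  16 224] [114.3 227.5] rect mm [434.1 176.9] [451.3  36.1] 85.2 z [0.0148 0.019 ]
green [341 150  16  88 741] rect ((550.3743896484375, -327.4828186035156), (235.93478393554688, 25.508590698242188), 1.191285490989685) plane [ 0.46647825  0.02877388 -0.16728958] slope 25.049733509072663 3.529715678285525 z 0.02306046635051673 0.1374040400084331
0.437 -0.3293192563103075 0.024048064407229952
0.467 -0.328910117330832 0.024839271946874464
0.497 -0.3288643778711131 0.02490114774142127
0.527 -0.3275657316417825 0.02486567496765052
0.557 -0.32763528396069336 0.023214522494845125
0.587 -0.3278147430123829 0.023363160132415683
0.617 -0.326775071978599 0.023538527434876
0.647 -0.32567412448162103 0.024024784545447153
green [ 273  152   21   88 1592] rect ((540.6559448242188, -142.3822021484375), (236.44869995117188, 52.3109016418457), 5.0347700119018555) plane [ 0.46383039  0.04306331 -0.16403306] slope 24.977288172283306 5.304294434997633 z 0.022261747085975392 0.13734409824252258
0.428 -0.15166780340956404 0.05050251675464848
0.458 -0.15005469898684892 0.04988231526795095
0.488 -0.14563874586568318 0.049704816144450256
0.518 -0.1440689171506791 0.04871858096037737
0.548 -0.14124917222093492 0.05108591731926003
0.578 -0.1396123908502201 0.050921469334728284
0.608 -0.13676500608861678 0.047546730369994405
0.638 -0.13388868613069138 0.04987699362696585
```

View pics/c1.png

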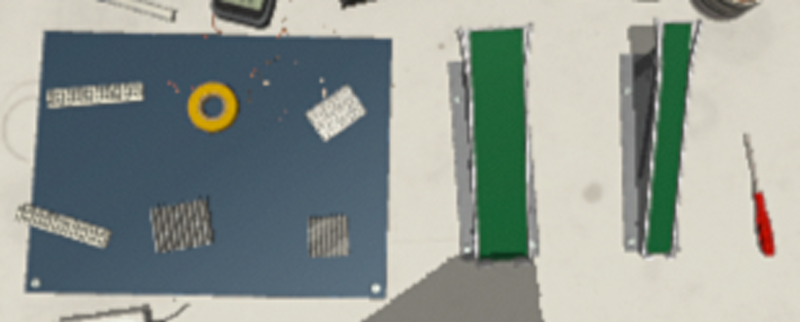

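play_rows(steps=[{"claw": 0,"dp": [0,0,0],"angular": [0,0,-6.7]},{"claw": 0,"dp": [0,0,0],"angular": [0,0,-6.7]},{"claw": 0,"dp": [0,0,0],"angular": [0,0,-6.7]},{"claw": 0,"dp": [0,0,0],"angular": [0,0,-6.7]},{"claw": 0,"dp": [0,0,0],"angular": [0,0,-6.7]},{"claw": 0,"dp": [0,0,0],"angular": [0,0,-6.7]},{"claw": 0,"dp": [0,0,0],"angular": [0,0,-6.7]},{"claw": 0,"dp": [0,0,0],"angular": [0,0,-6.7]}])

```text
clock: 0.77
tcp_pos: [0.1637, -0.5509, 0.2388]
orientation: [-0.0, 0.817, 0.577, 0.0]
wrist_force: [-0.1, 1.0, -0.7]
finger_gap: 0.0854
```

play_rows(steps=[{"claw": 0,"dp": [0,0,0],"angular": [0,0,-6.6]},{"claw": 0,"dp": [0,0,0],"angular": [0,0,-6.6]},{"claw": 0,"dp": [0,0,0],"angular": [0,0,-6.6]},{"claw": 0,"dp": [0,0,0],"angular": [0,0,0]},{"claw": 0,"dp": [0.034,0.0163,0],"angular": [0,0,0]},{"claw": 0,"dp": [0.034,0.0163,0],"angular": [0,0,0]},{"claw": 0,"dp": [0.034,0.0163,0],"angular": [0,0,0]},{"claw": 0,"dp": [0.034,0.0163,0],"angular": [0,0,0]}])

```text
clock: 1.43
tcp_pos: [0.2293, -0.4137, 0.2387]
orientation: [-0.0, 0.709, 0.705, 0.0]
wrist_force: [0.7, 0.1, 0.5]
finger_gap: 0.0855
```

play_rows(steps=[{"claw": 0,"dp": [0.034,0.0163,0],"angular": [0,0,0]},{"claw": 0,"dp": [0.034,0.0163,0],"angular": [0,0,0]},{"claw": 0,"dp": [0.034,0.0163,0],"angular": [0,0,0]},{"claw": 0,"dp": [0.034,0.0163,0],"angular": [0,0,0]},{"claw": 0,"dp": [0.034,0.0163,0],"angular": [0,0,0]},{"claw": 0,"dp": [0.034,0.0163,0],"angular": [0,0,0]},{"claw": 0,"dp": [0.034,0.0163,0],"angular": [0,0,0]},{"claw": 0,"dp": [0.034,0.0163,0],"angular": [0,0,0]}])

```text
clock: 2.1
tcp_pos: [0.3599, -0.1416, 0.2393]
orientation: [0.0, 0.709, 0.705, 0.0]
wrist_force: [0.7, -0.5, -0.6]
finger_gap: 0.0856
```

play_rows(steps=[{"claw": 0,"dp": [0.034,0.0163,0],"angular": [0,0,0]},{"claw": 0,"dp": [0.034,0.0163,0],"angular": [0,0,0]},{"claw": 0,"dp": [0.034,0.0163,0],"angular": [0,0,0]},{"claw": 0,"dp": [0.034,0.0163,0],"angular": [0,0,0]},{"claw": 0,"dp": [0.034,0.0163,0],"angular": [0,0,0]},{"claw": 0,"dp": [0.034,0.0163,0],"angular": [0,0,0]},{"claw": 0,"dp": [0,0,0],"angular": [0,0,0]},{"claw": 0,"dp": [0,0,0],"angular": [0,0,0]}])

```text
clock: 2.77
tcp_pos: [0.4579, 0.0624, 0.2388]
orientation: [-0.0, 0.707, 0.707, -0.0]
wrist_force: [0.8, -0.8, 0.2]
finger_gap: 0.0849
```

```bash
cat >> h.py <<'E'
from scipy.spatial.transform import Rotation as R
def pose():
    s=env.get_state();q=s['orientation'];return s['tcp_pos'],R.from_quat(np.r_[q[1:],q[0]])
def wrist(name=None):
    t,r=pose();c=env.calibration("wrist");p,d=env.read_camera("wrist")
    T=np.eye(4);T[:3,:3]=r.as_matrix();T[:3,3]=t
    W=cloud(d,c,T@c['hand_eye']);W[d==0]=np.nan
    if name: cv2.imwrite(f"pics/{name}.png",cv2.resize(p[:,:,::-1],(800,600),interpolation=cv2.INTER_CUBIC));np.savez(f"pics/{name}.npz",p=p,d=d,W=W)
    return p,d,W
def blobs(W,z0=.007,z1=.05,mn=150):
    m=((W[...,2]>z0)&(W[...,2]<z1)).astype(np.uint8)
    n,l,st,ce=cv2.connectedComponentsWithStats(m,connectivity=4)
    for i in range(1,n):
        if st[i,4]<mn: continue
        pt=W[l==i];zt=np.percentile(pt[:,2],90)
        pt=pt[pt[:,2]>zt-.004]
        c,s,a=cv2.minAreaRect((pt[:,:2]*1000).astype(np.float32))
        if s[0]<s[1]: a+=90;s=s[::-1]
        print("px",ce[i].round(),"c",np.round(c,1),"LxW",np.round(s,1),"long axis deg",round((a+90)%180-90,1),"ztop",zt.round(4))
E
python3 - <<'E'
from h import *
print(env.get_state()['joint_pos'].round(2),pose()[0])
p,d,W=wrist("w1")
blobs(W)
E
```

```text
[-0.04  0.1  -0.23  1.25 -0.    1.53] [0.45785365 0.06235207 0.23878128]
px [242.   3.] c [436.7 220.9] LxW [24.  2.] long axis deg 11.8 ztop 0.0277
px [253.   8.] c [450.6 216.4] LxW [49.7  2.1] long axis deg 11.3 ztop 0.0292
px [255.  16.] c [451.8 209.4] LxW [49.4  2.1] long axis deg 11.6 ztop 0.029
px [391.  40.] c [588.7 187.6] LxW [56.1 55.3] long axis deg 25.6 ztop 0.0204
px [256.  25.] c [453.3 202.3] LxW [48.9  1.9] long axis deg 11.4 ztop 0.028
px [258.  32.] c [455.1 195.3] LxW [49.   1.9] long axis deg 11.2 ztop 0.029
px [260.  40.] c [456.1 188.2] LxW [49.3  1.8] long axis deg 11.4 ztop 0.0292
px [496.  78.] c [696.1 151.7] LxW [56.9 25.1] long axis deg -77.2 ztop 0.0305
px [497. 249.] c [738.  -41.9] LxW [177.7  15.3] long axis deg -76.9 ztop 0.0437
px [247. 182.] c [441.8  40.1] LxW [44.8 14.6] long axis deg 3.6 ztop 0.0188
px [248. 192.] c [442.8  28. ] LxW [43.   2.1] long axis deg 3.6 ztop 0.0191
px [321. 304.] c [ 555.8 -113.4] LxW [14.   4.5] long axis deg -0.2 ztop 0.0462
px [249. 329.] c [ 463.1 -146.9] LxW [64.6 40.1] long axis deg -84.7 ztop 0.0473
```

View pics/w1.png

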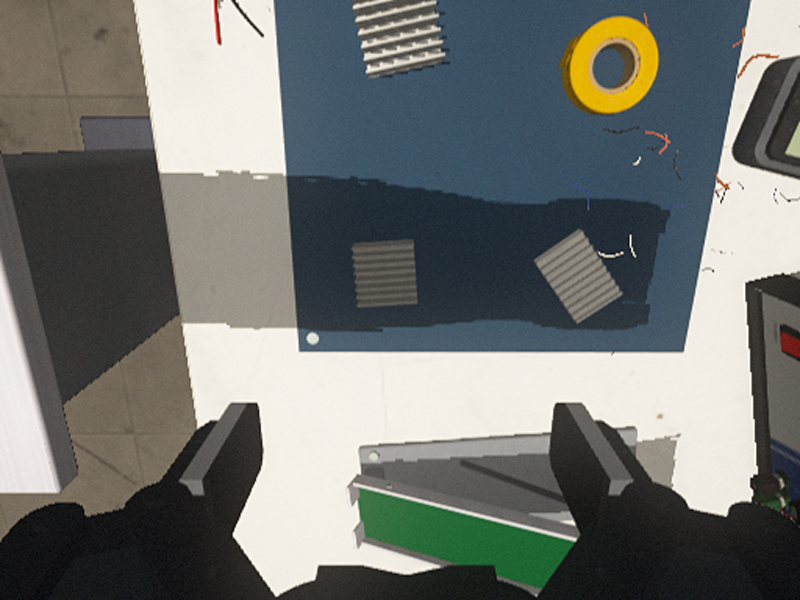

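play_rows(steps=[{"claw": 0,"dp": [-0.0375,0.009,-0.003],"angular": [0,0,0]},{"claw": 0,"dp": [-0.0375,0.009,-0.003],"angular": [0,0,0]},{"claw": 0,"dp": [-0.0375,0.009,-0.003],"angular": [0,0,0]},{"claw": 0,"dp": [-0.0375,0.009,-0.003],"angular": [0,0,0]},{"claw": 0,"dp": [-0.0375,0.009,-0.003],"angular": [0,0,0]},{"claw": 0,"dp": [-0.0375,0.009,-0.003],"angular": [0,0,0]},{"claw": 0,"dp": [-0.0375,0.009,-0.003],"angular": [0,0,0]},{"claw": 0,"dp": [-0.0375,0.009,-0.003],"angular": [0,0,0]}])

```text
clock: 3.48
tcp_pos: [0.5279, -0.243, 0.2636]
orientation: [-0.0, 0.709, 0.705, -0.0]
wrist_force: [1.2, 0.2, -0.2]
finger_gap: 0.0854
```

play_rows(steps=[{"claw": 0,"dp": [0,0,0],"angular": [0,0,0]},{"claw": 0,"dp": [0,0,0],"angular": [0,0,0]},{"claw": 0,"dp": [0,0,0],"angular": [0,0,0]},{"claw": 0,"dp": [0,0,0],"angular": [0,0,0]},{"claw": 0,"dp": [0,0,0],"angular": [0,0,0]},{"claw": 0,"dp": [0,0,0],"angular": [0,0,0]},{"claw": 0,"dp": [0,0,0],"angular": [0,0,0]},{"claw": 0,"dp": [0,0,0],"angular": [0,0,0]}])

```text
clock: 4.15
tcp_pos: [0.5295, -0.2388, 0.2636]
orientation: [0.0, 0.707, 0.707, 0.0]
wrist_force: [0.2, -0.3, -0.2]
finger_gap: 0.0856
```

```bash
cat >> h.py <<'E'
def green(p,W,mn=800):
    hsv=cv2.cvtColor(p,cv2.COLOR_RGB2HSV)
    g=((hsv[...,0]>50)&(hsv[...,0]<85)&(hsv[...,1]>120)&np.isfinite(W[...,2])).astype(np.uint8)
    n,l,st,ce=cv2.connectedComponentsWithStats(g)
    for i in range(1,n):
        if st[i,4]<mn: continue
        pt=W[l==i];co=np.linalg.lstsq(np.c_[pt[:,:2],np.ones(len(pt))],pt[:,2],rcond=None)[0]
        xs=[];
        for a in np.arange(pt[:,0].min()+.01,pt[:,0].max()-.015,.01):
            q=pt[(pt[:,0]>=a)&(pt[:,0]<a+.01)]
            xs.append((a+.005,(q[:,1].min()+q[:,1].max())/2,np.ptp(q[:,1])))
        xs=np.array(xs);k=np.polyfit(xs[:,0],xs[:,1],1)
        print("green px",st[i][:4],"plane",co.round(4),"slope",np.degrees(np.arctan(np.hypot(*co[:2]))).round(2),"x",pt[:,0].min().round(4),pt[:,0].max().round(4),"z",pt[:,2].min().round(4),pt[:,2].max().round(4),"centre y=%.4f+%.4fx yaw %.2f"%(k[1],k[0],np.degrees(np.arctan(k[0]))),"w",np.round(xs[::5,2],4),"res",np.abs(np.polyval(k,xs[:,0])-xs[:,1]).max().round(4))
E
python3 - <<'E'
from h import *
print(pose()[0])
p,d,W=wrist("w2"); green(p,W)
print("table z",np.nanmedian(W[100:140,5:60,2]))
f=np.load("pics/w1.npz");W=f['W']
def bl(W,zlo,roi=None):
    m=((W[...,2]>zlo)&(W[...,2]<.04)).astype(np.uint8)
    m=cv2.morphologyEx(m,cv2.MORPH_CLOSE,np.ones((5,5)))
    n,l,st,ce=cv2.connectedComponentsWithStats(m)
    for i in range(1,n):
        if st[i,4]<150: continue
        pt=W[(l==i)&(W[...,2]>zlo)&(W[...,2]<.04)]
        c,s,a=cv2.minAreaRect((pt[:,:2]*1000).astype(np.float32))
        if s[0]<s[1]: a+=90;s=s[::-1]
        print("px",ce[i].round(),"c",np.round(c,1),"LxW",np.round(s,1),"deg",round((a+90)%180-90,1),"ztop",np.percentile(pt[:,2],90).round(4))
bl(W,.0045)
print('mat',np.nanmedian(W[110:130,300:400,2]))
f=np.load("pics/top0.npz");d=f['d'];W=cloud(d,env.calibration("top"));W[d==0]=np.nan;W[:150]=np.nan;W[260:]=np.nan;W[:,245:]=np.nan;W[:,:90]=np.nan
print('top');bl(W,.006)
E
```

```text
[ 0.52951293 -0.23878888  0.26359458]
green px [156   9 284 100] plane [ 0.4646  0.0385 -0.1645] slope 25.0 x 0.4172 0.6612 z 0.0225 0.138 centre y=-0.1854+0.0814x yaw 4.65 w [0.0564 0.0562 0.0563 0.0565 0.0565] res 0.0004
green px [180 223 181  55] plane [ 0.462   0.4507 -0.0256] slope 32.84 x 0.4282 0.6241 z 0.023 0.2724 centre y=-0.3543+0.0544x yaw 3.11 w [0.0243 0.0254 0.0256 0.0257] res 0.0395
table z -0.751028960575065
px [254.  21.] c [452.1 208.6] LxW [49.7 43.9] deg 11.3 ztop 0.0287
px [391.  40.] c [588.6 187.7] LxW [56.1 55.5] deg 25.6 ztop 0.0204
px [496.  77.] c [700.7 148.9] LxW [81.8 38.8] deg -69.8 ztop 0.0305
px [370. 176.] c [585.9  45.4] LxW [60.2 40. ] deg -53.2 ztop 0.0106
px [246. 174.] c [441.3  49.3] LxW [45.  44.8] deg 3.8 ztop 0.0187
px [493. 249.] c [741.1 -52.1] LxW [202.9  37.7] deg -83.0 ztop 0.0357
px [289. 308.] c [ 506.9 -137.3] LxW [194.6  87.6] deg 0.6 ztop 0.0363
mat 0.0006431150351233761
top
px [126. 177.] c [601.8 326.4] LxW [110.2  20.4] deg -84.0 ztop 0.0188
px [172. 182.] c [588.1 186.8] LxW [57.6 57.5] deg 62.2 ztop 0.0219
px [220. 184.] c [584.1  46.9] LxW [65.  40.1] deg -52.6 ztop 0.011
px [114. 227.] c [449.3 354.5] LxW [109.8  20. ] deg 74.0 ztop 0.0181
px [160. 227.] c [451.2 216. ] LxW [60.1 49.6] deg -78.9 ztop 0.0292
px [217. 231.] c [447.8  49.1] LxW [56.4 44.5] deg 4.1 ztop 0.0197
```

View pics/w2.png

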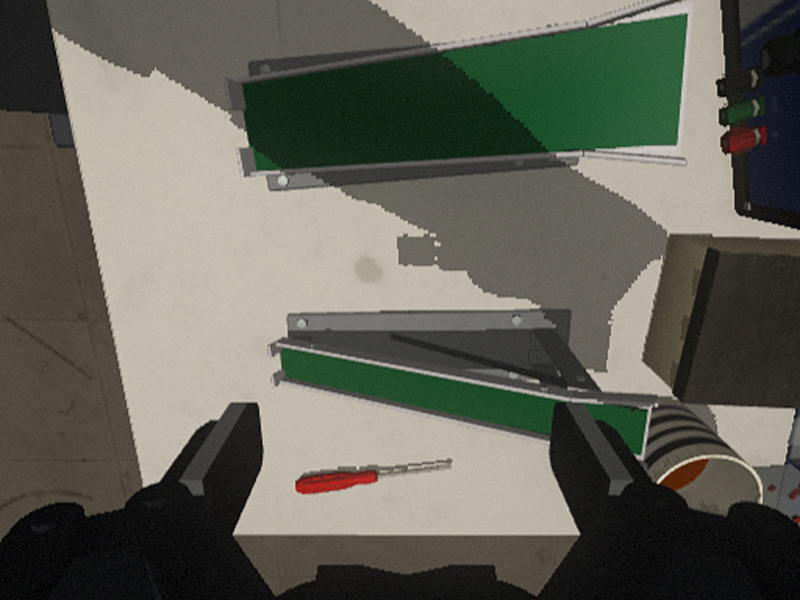

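```bash
python3 - <<'E'
from h import *
f=np.load("pics/w2.npz");p,W=f['p'],f['W'].copy()
bad=np.abs(W[...,2]-(.4646*W[...,0]+.0385*W[...,1]-.1645))>.03
W[bad]=np.nan;green(p,W)
hsv=cv2.cvtColor(p,cv2.COLOR_RGB2HSV)
g=(hsv[...,0]>50)&(hsv[...,0]<85)&(hsv[...,1]>120)&np.isfinite(W[...,2])&(W[...,1]<-.25)
q=W[g]
for x in(.45,.5,.55,.6):
    k=q[abs(q[:,0]-x)<.004];print(x,k[:,1].min(),k[:,1].max())
# rail tops: points 5-9 mm above slide plane
h=W[...,2]-(.465*W[...,0]+.027*W[...,1]-.1657)
for x in(.45,.5,.55):
    for y0,y1 in((-.38,-.33),(-.33,-.29)):
        k=W[(abs(W[...,0]-x)<.004)&(W[...,1]>y0)&(W[...,1]<y1)&(h>.0045)&(h<.010)];print(x,y0,len(k),k[:,1].min() if len(k) else 0,k[:,1].max() if len(k) else 0)
E
```

```text
green px [156   9 284 100] plane [ 0.4646  0.0385 -0.1645] slope 25.0 x 0.4172 0.6612 z 0.0225 0.138 centre y=-0.1854+0.0814x yaw 4.65 w [0.0564 0.0562 0.0563 0.0565 0.0565] res 0.0004
green px [180 223 178  55] plane [ 0.4659  0.0118 -0.1717] slope 24.99 x 0.4282 0.6241 z 0.023 0.1156 centre y=-0.3352+0.0134x yaw 0.77 w [0.0243 0.0254 0.0256 0.0257] res 0.0006
0.45 -0.34181567203300467 -0.31638428905013494
0.5 -0.3409542640536936 -0.3162807886331831
0.55 -0.3401236268763061 -0.3142500233275598
0.6 -0.33954259268348586 -0.31418668838807506
0.45 -0.38 18 -0.34463828383710493 -0.3414578535830665
0.45 -0.33 18 -0.311976533664585 -0.3083258345688688
0.5 -0.38 22 -0.3438319089470025 -0.34098947907825133
0.5 -0.33 19 -0.3109737279091051 -0.30774012235305004
0.55 -0.38 26 -0.34313701632826743 -0.33981478827257605
0.55 -0.33 25 -0.3098961198402597 -0.3072822236225139
```

play_rows(steps=[{"claw": 0,"dp": [0.0356,0.0069,0.02],"angular": [0,0,0]},{"claw": 0,"dp": [0.0356,0.0069,0.02],"angular": [0,0,0]},{"claw": 0,"dp": [0.0356,0.0069,0.02],"angular": [0,0,0]},{"claw": 0,"dp": [0.0356,0.0069,0.02],"angular": [0,0,0]},{"claw": 0,"dp": [0.0356,0.0069,0.02],"angular": [0,0,0]},{"claw": 0,"dp": [0.0356,0.0069,0.02],"angular": [0,0,0]},{"claw": 0,"dp": [0.0356,0.0069,0.02],"angular": [0,0,0]},{"claw": 0,"dp": [0.0356,0.0069,0.02],"angular": [0,0,0]}])

```text
clock: 4.87
tcp_pos: [0.585, 0.0472, 0.1026]
orientation: [0.0, 0.707, 0.707, 0.0]
wrist_force: [0.8, -0.4, -0.2]
finger_gap: 0.0853
```

play_rows(steps=[{"claw": 0,"dp": [0,0,0],"angular": [0,0,-6.2]},{"claw": 0,"dp": [0,0,0],"angular": [0,0,-6.2]},{"claw": 0,"dp": [0,0,0],"angular": [0,0,-6.2]},{"claw": 0,"dp": [0,0,0],"angular": [0,0,-6.2]},{"claw": 0,"dp": [0,0,0],"angular": [0,0,-6.2]},{"claw": 0,"dp": [0,0,0],"angular": [0,0,-6.2]},{"claw": 0,"dp": [0,0,0],"angular": [0,0,0]},{"claw": 0,"dp": [0,0,0],"angular": [0,0,0]}])

```text
clock: 5.53
tcp_pos: [0.5849, 0.0454, 0.1033]
orientation: [0.0, 0.446, 0.895, -0.0]
wrist_force: [0.0, 0.5, 0.5]
finger_gap: 0.0851
```

```bash
cat >> h.py <<'E'
def bl(W,zlo=.0045,zhi=.04,rng=.09):
    t=pose()[0]
    ok=(W[...,2]>zlo)&(W[...,2]<zhi)&(np.hypot(W[...,0]-t[0],W[...,1]-t[1])<rng)
    m=cv2.morphologyEx(ok.astype(np.uint8),cv2.MORPH_CLOSE,np.ones((5,5)))
    n,l,st,ce=cv2.connectedComponentsWithStats(m)
    for i in range(1,n):
        if st[i,4]<300: continue
        pt=W[(l==i)&ok]
        c,s,a=cv2.minAreaRect((pt[:,:2]*1000).astype(np.float32))
        if s[0]<s[1]: a+=90;s=s[::-1]
        print("px",ce[i].round(),"c",np.round(c,1),"LxW",np.round(s,1),"deg",round((a+90)%180-90,1),"ztop",np.percentile(pt[:,2],90).round(4))
def go(pos,psi,tilt=0):
    "psi deg, tilt deg = leaning of tool z toward the horizontal direction psi+180"
    t,r=pose();d=np.array(pos)-t
    rt=R.from_euler('z',psi,degrees=True)*R.from_matrix(np.diag([1,-1,-1.]))*R.from_euler('y',-tilt,degrees=True)
    print("now",t.round(4),"psi",np.degrees(np.arctan2(*(r.as_matrix()[[1,0],0]))).round(2))
    print("rot",(r.inv()*rt).as_rotvec(degrees=True).round(2),"dp now-frame",(r.inv().apply(d)).round(4),"end-frame",rt.inv().apply(d).round(4))
E
python3 - <<'E'
from h import *
p,d,W=wrist("w3"); bl(W)
go([.586,.0454,.013],127)
E
```

```text
px [261. 202.] c [585.8  45. ] LxW [59.9 40. ] deg -53.2 ztop 0.0107
now [0.5849 0.0453 0.1033] psi 126.99
rot [ 0.    0.01 -0.01] dp now-frame [-0.0006  0.0009  0.0903] end-frame [-0.0006  0.0009  0.0903]
```

View pics/w3.png

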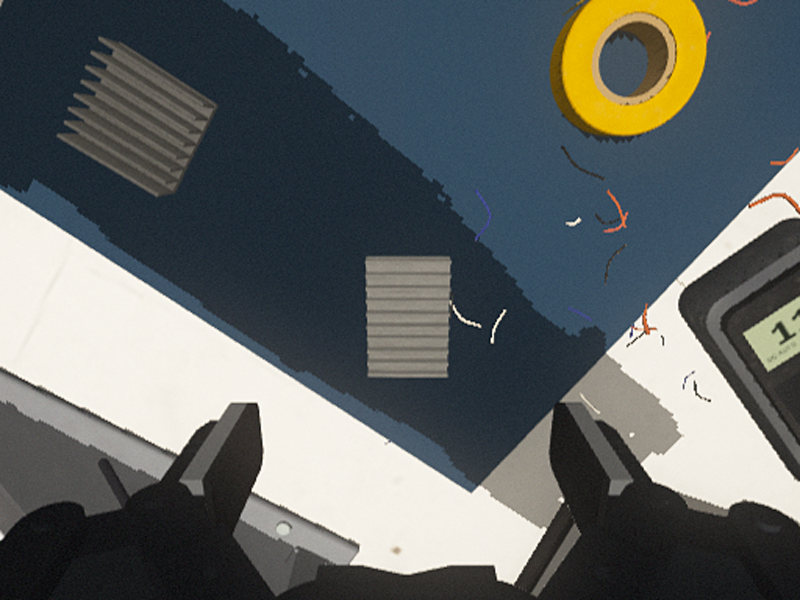

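play_rows(steps=[{"claw": 0,"dp": [0,0.0005,0.022],"angular": [0,0,0]},{"claw": 0,"dp": [0,0,0.022],"angular": [0,0,0]},{"claw": 0,"dp": [0,0,0.022],"angular": [0,0,0]},{"claw": 0,"dp": [0,0,0.0155],"angular": [0,0,0]},{"claw": 0,"dp": [0,0,0.0087],"angular": [0,0,0]},{"claw": 0,"dp": [0,0,0],"angular": [0,0,0]},{"claw": 255,"dp": [0,0,0],"angular": [0,0,0]},{"claw": 255,"dp": [0,0,0],"angular": [0,0,0]}], force=40)

```text
clock: 6.25
tcp_pos: [0.5863, 0.0454, 0.0142]
orientation: [0.001, 0.445, 0.895, 0.0]
wrist_force: [1.0, -0.3, 0.6]
finger_gap: 0.0639
```

play_rows(steps=[{"claw": 255,"dp": [0,0,0],"angular": [0,0,0]},{"claw": 255,"dp": [0,0,0],"angular": [0,0,0]},{"claw": 255,"dp": [0,0,0],"angular": [0,0,0]},{"claw": 255,"dp": [0,0,0],"angular": [0,0,0]},{"claw": 255,"dp": [0,0,0],"angular": [0,0,0]},{"claw": 255,"dp": [0,0,0],"angular": [0,0,0]},{"claw": 255,"dp": [0,0,0],"angular": [0,0,0]},{"claw": 255,"dp": [0,0,0],"angular": [0,0,0]}])

```text
clock: 6.92
tcp_pos: [0.5865, 0.0454, 0.0146]
orientation: [0.001, 0.445, 0.895, 0.001]
wrist_force: [0.1, 0.3, 5.8]
finger_gap: 0.0384
```

play_rows(steps=[{"claw": 255,"dp": [0,0,-0.02],"angular": [0,0,0]},{"claw": 255,"dp": [0,0,-0.035],"angular": [0,0,0]},{"claw": 255,"dp": [0,0,-0.035],"angular": [0,0,0]},{"claw": 255,"dp": [0,0,-0.035],"angular": [0,0,0]},{"claw": 255,"dp": [0,0,-0.035],"angular": [0,0,0]},{"claw": 255,"dp": [0,0,-0.025],"angular": [0,0,0]},{"claw": 255,"dp": [0,0,0],"angular": [0,0,-6.4]},{"claw": 255,"dp": [0,0,0],"angular": [0,0,-6.4]}])

```text
clock: 7.58
tcp_pos: [0.5868, 0.0454, 0.2012]
orientation: [0.003, 0.34, 0.94, 0.001]
wrist_force: [0.6, 0.2, -0.7]
finger_gap: 0.038
```

play_rows(steps=[{"claw": 255,"dp": [0,0,0],"angular": [0,0,-6.4]},{"claw": 255,"dp": [0,0,0],"angular": [0,0,-6.4]},{"claw": 255,"dp": [0,0,0],"angular": [0,0,-6.4]},{"claw": 255,"dp": [0,0,0],"angular": [0,0,-6.4]},{"claw": 255,"dp": [0,0,0],"angular": [0,0,-6.4]},{"claw": 255,"dp": [0,0,0],"angular": [0,0,-6.4]},{"claw": 255,"dp": [0,0,0],"angular": [0,0,-6.4]},{"claw": 255,"dp": [0,0,0],"angular": [0,0,0]}])

```text
clock: 8.25
tcp_pos: [0.5852, 0.0455, 0.1983]
orientation: [0.0, -0.043, 0.999, -0.0]
wrist_force: [-1.0, 0.4, -0.4]
finger_gap: 0.0382
```

```bash
cat >> h.py <<'E'
CH={'w':((.4195,-.1513,.026),4.7),'n':((.4297,-.3271,.026),1.0)}
def chute(k,s,h):
    o,y=CH[k];M=(R.from_euler('z',y,degrees=True)*R.from_euler('y',-25,degrees=True)).as_matrix()
    return np.array(o)+M@[s,0,h]
E
python3 - <<'E'
from h import *
p,d,W=wrist("w4"); print(env.get_state()['joint_pos'].round(2),env.get_state()['finger_gap'])
a=chute('w',.14,.07);print(a,chute('w',.14,.0165)); go(a,184.7,25)
E
```

```text
[-0.06  0.35 -0.    1.22 -0.   -0.14] 0.038448059062716054
[ 0.51647263 -0.1433274   0.1486081 ] [ 0.53900668 -0.14147476  0.10012064]
now [0.5852 0.0455 0.1982] psi -175.38
rot [ -0.03 -24.99  -0.08] dp now-frame [ 0.0837 -0.1827  0.0496] end-frame [ 0.0971 -0.1825  0.0095]
```

View pics/w4.png

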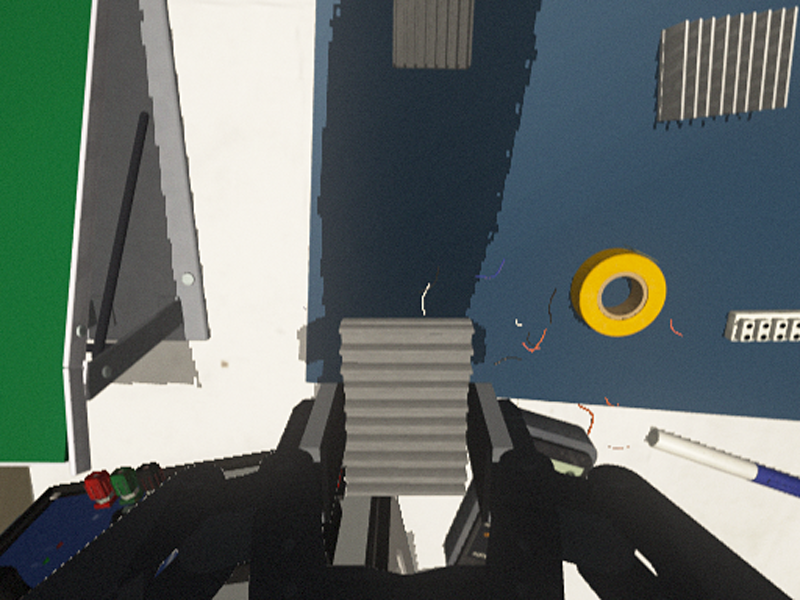

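play_rows(steps=[{"claw": 255,"dp": [0.014,-0.0305,0.0083],"angular": [0,0,0]},{"claw": 255,"dp": [0.014,-0.0305,0.0083],"angular": [0,0,0]},{"claw": 255,"dp": [0.014,-0.0305,0.0083],"angular": [0,0,0]},{"claw": 255,"dp": [0.014,-0.0305,0.0083],"angular": [0,0,0]},{"claw": 255,"dp": [0.014,-0.0305,0.0083],"angular": [0,0,0]},{"claw": 255,"dp": [0.0137,-0.0302,0.0081],"angular": [0,0,0]},{"claw": 255,"dp": [0,0,0],"angular": [0,-6.25,0]},{"claw": 255,"dp": [0,0,0],"angular": [0,-6.25,0]}])

```text
clock: 8.97
tcp_pos: [0.5177, -0.1455, 0.1475]
orientation: [0.11, -0.038, 0.993, 0.005]
wrist_force: [-0.0, -0.1, 0.8]
finger_gap: 0.0383
```

play_rows(steps=[{"claw": 255,"dp": [0,0,0],"angular": [0,-6.25,0]},{"claw": 255,"dp": [0,0,0],"angular": [0,-6.25,0]},{"claw": 255,"dp": [0,0,0],"angular": [0,0,0]},{"claw": 255,"dp": [0,0,0],"angular": [0,0,0]},{"claw": 255,"dp": [0,0,0],"angular": [0,0,0]},{"claw": 255,"dp": [0,0,0],"angular": [0,0,0]},{"claw": 255,"dp": [0,0,0],"angular": [0,0,0]},{"claw": 255,"dp": [0,0,0],"angular": [0,0,0]}])

```text
clock: 9.63
tcp_pos: [0.5188, -0.1441, 0.1495]
orientation: [0.217, -0.041, 0.975, 0.009]
wrist_force: [1.0, 1.4, -0.2]
finger_gap: 0.0384
```

```bash
python3 - <<'E'
from h import *
go(chute('w',.14,.0165),184.7,25); print(env.get_state()['joint_pos'].round(2))
p,d,W=wrist("w5"); green(p,W)
E
```

```text
now [ 0.5188 -0.1441  0.1495] psi -175.19
rot [-0.01  0.04  0.1 ] dp now-frame [0.0024 0.0009 0.0533] end-frame [0.0024 0.0009 0.0533]
[-0.56  0.02 -0.64  0.56  0.26 -0.6 ]
green px [209   0 102 203] plane [ 0.4634  0.039  -0.1639] slope 24.94 x 0.4303 0.5421 z 0.0288 0.0827 centre y=-0.1919+0.0947x yaw 5.41 w [0.057  0.0572] res 0.0007Traceback (most recent call last):
  File "<stdin>", line 3, in <module>
  File "h.py", line 37, in green
    xs.append((a+.005,(q[:,1].min()+q[:,1].max())/2,np.ptp(q[:,1])))
                       ~~~~~~~~~~^^
    return umr_minimum(a, axis, None, out, keepdims, initial, where)
ValueError: zero-size array to reduction operation minimum which has no identity
```

play_rows(steps=[{"claw": 255,"dp": [0.0024,0.0009,0.018],"angular": [0,0,0]},{"claw": 255,"dp": [0,0,0.018],"angular": [0,0,0]},{"claw": 255,"dp": [0,0,0.01],"angular": [0,0,0]},{"claw": 255,"dp": [0,0,0.007],"angular": [0,0,0]},{"claw": 255,"dp": [0,0,0],"angular": [0,0,0]},{"claw": 255,"dp": [0,0,0],"angular": [0,0,0]},{"claw": 255,"dp": [0,0,0],"angular": [0,0,0]},{"claw": 255,"dp": [0,0,0],"angular": [0,0,0]}])

```text
clock: 10.35
tcp_pos: [0.5375, -0.1413, 0.1003]
orientation: [0.217, -0.04, 0.975, 0.009]
wrist_force: [-0.1, 0.2, -0.3]
finger_gap: 0.0381
```

```bash
python3 - <<'E'
from h import *
go(chute('w',.14,.0165),184.7,25)
p,d,W=wrist("w6")
E
```

```text
now [ 0.5375 -0.1413  0.1003] psi -175.24
rot [-0.02  0.06  0.06] dp now-frame [-0.0013 -0.0003  0.0008] end-frame [-0.0013 -0.0003  0.0008]
```

View pics/w6.png

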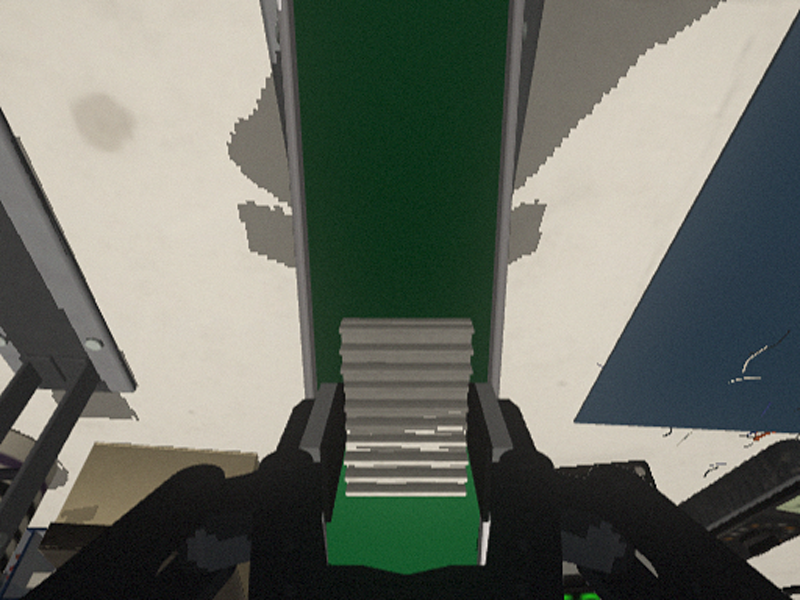

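play_rows(steps=[{"claw": 0,"dp": [0,0,0],"angular": [0,0,0]},{"claw": 0,"dp": [0,0,0],"angular": [0,0,0]},{"claw": 0,"dp": [0,0,0],"angular": [0,0,0]},{"claw": 0,"dp": [0,0,0],"angular": [0,0,0]},{"claw": 0,"dp": [0,0,0],"angular": [0,0,0]},{"claw": 0,"dp": [0,0,-0.02],"angular": [0,0,0]},{"claw": 0,"dp": [0,0,-0.025],"angular": [0,0,0]},{"claw": 0,"dp": [0,0,-0.025],"angular": [0,0,0]}])

```text
clock: 11.07
tcp_pos: [0.5067, -0.1429, 0.1628]
orientation: [0.215, -0.04, 0.976, 0.01]
wrist_force: [-0.3, 0.2, -0.3]
finger_gap: 0.085
```

```bash
python3 - <<'E'
from h import *
p,d,W=wrist("w7")
o,y=CH['w'];M=(R.from_euler('z',y,degrees=True)*R.from_euler('y',-25,degrees=True)).as_matrix()
L=(W-o)@M
k=(abs(L[...,1])<.026)&(L[...,0]>-.01)&(L[...,0]<.2)
q=L[k&(L[...,2]>.0045)&(L[...,2]<.016)];print(len(q),q.min(0) if len(q) else 0,q.max(0) if len(q) else 0, np.nanmedian(L[k&(abs(L[...,2])<.004)][:,2]))
go([.4413,.0493,.1],180)
E
```

```text
2133 [ 0.00670944 -0.01885059  0.00450082] [0.05983013 0.02184563 0.01063899] -0.001110214002856609
now [ 0.5078 -0.1441  0.1678] psi -175.17
rot [ 0.89 25.19  4.71] dp now-frame [0.074  0.1984 0.0395] end-frame [0.0665 0.1934 0.0678]
```

View pics/w7.png

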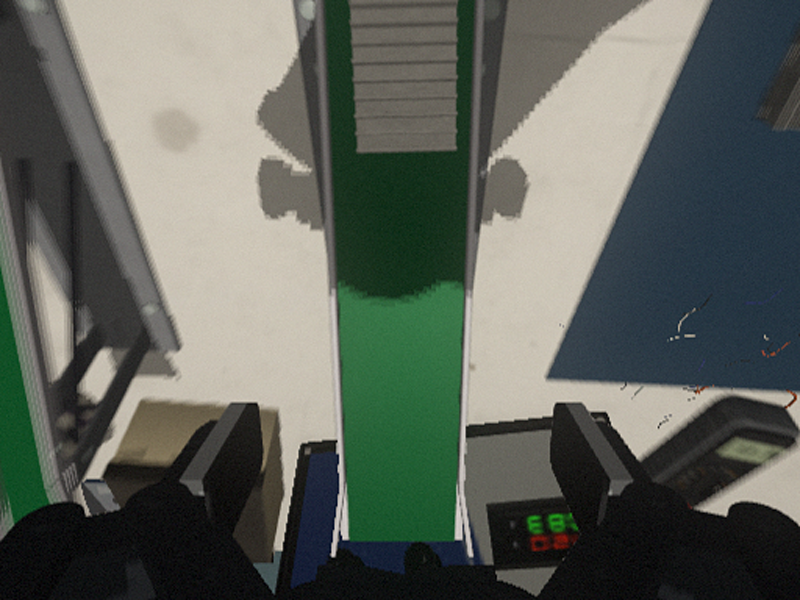

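play_rows(steps=[{"claw": 0,"dp": [0,0.02,0],"angular": [0,6.27,0]},{"claw": 0,"dp": [0,0.03,0],"angular": [0,6.27,0]},{"claw": 0,"dp": [0,0.03,0],"angular": [0,6.27,0]},{"claw": 0,"dp": [0,0.03,0],"angular": [0,6.27,0]},{"claw": 0,"dp": [0,0.03,0],"angular": [0,0,0]},{"claw": 0,"dp": [0,0.03,0],"angular": [0,0,0]},{"claw": 0,"dp": [0,0.02,0],"angular": [0,0,0]},{"claw": 0,"dp": [0,0,0],"angular": [0,0,7]}])

```text
clock: 11.78
tcp_pos: [0.4914, 0.0495, 0.1623]
orientation: [-0.001, 0.018, 1.0, 0.001]
wrist_force: [0.1, -0.2, 0.4]
finger_gap: 0.0852
```

play_rows(steps=[{"claw": 0,"dp": [0,0,0],"angular": [0,0,7]},{"claw": 0,"dp": [0,0,0],"angular": [0,0,7]},{"claw": 0,"dp": [0,0,0],"angular": [0,0,7]},{"claw": 0,"dp": [0,0,0],"angular": [0,0,7]},{"claw": 0,"dp": [0,0,0],"angular": [0,0,7]},{"claw": 0,"dp": [0,0,0],"angular": [0,0,7]},{"claw": 0,"dp": [0,0,0],"angular": [0,0,7]},{"claw": 0,"dp": [0,0,0],"angular": [0,0,7]}])

```text
clock: 12.45
tcp_pos: [0.492, 0.046, 0.1627]
orientation: [-0.0, 0.489, 0.872, -0.0]
wrist_force: [0.3, -0.2, 0.1]
finger_gap: 0.0852
```

play_rows(steps=[{"claw": 0,"dp": [0,0,0],"angular": [0,0,7]},{"claw": 0,"dp": [0,0,0],"angular": [0,0,7]},{"claw": 0,"dp": [0,0,0],"angular": [0,0,7]},{"claw": 0,"dp": [0,0,0],"angular": [0,0,7]},{"claw": 0,"dp": [0,0,0],"angular": [0,0,0]},{"claw": 0,"dp": [0,0,0],"angular": [0,0,0]},{"claw": 0,"dp": [0,0,0],"angular": [0,0,0]},{"claw": 0,"dp": [0,0,0],"angular": [0,0,0]}])

```text
clock: 13.12
tcp_pos: [0.4919, 0.046, 0.1628]
orientation: [-0.0, 0.683, 0.731, -0.001]
wrist_force: [0.4, -0.6, 0.7]
finger_gap: 0.0854
```

```bash
python3 - <<'E'
from h import *
go([.4413,.0493,.1],93.8);print(env.get_state()['joint_pos'].round(2))
p,d,W=wrist();bl(W,rng=.13)
E
```

```text
now [0.4919 0.046  0.1628] psi 93.87
rot [-0.08  0.01  0.07] dp now-frame [ 0.0068 -0.0502  0.0629] end-frame [ 0.0067 -0.0503  0.0628]
[-0.07  0.2  -0.3   1.08 -0.    1.43]
px [205. 174.] c [441.5  49.2] LxW [45.1 45. ] deg 3.7 ztop 0.0186
```

play_rows(steps=[{"claw": 0,"dp": [0.0024,-0.0167,0.01],"angular": [0,0,0]},{"claw": 0,"dp": [0.0022,-0.0167,0.02],"angular": [0,0,0]},{"claw": 0,"dp": [0.0022,-0.0168,0.025],"angular": [0,0,0]},{"claw": 0,"dp": [0,0,0.03],"angular": [0,0,0]},{"claw": 0,"dp": [0,0,0.03],"angular": [0,0,0]},{"claw": 0,"dp": [0,0,0.02],"angular": [0,0,0]},{"claw": 0,"dp": [0,0,0.0118],"angular": [0,0,0]},{"claw": 0,"dp": [0,0,0],"angular": [0,0,0]}])

```text
clock: 13.83
tcp_pos: [0.4389, 0.0495, 0.0138]
orientation: [-0.002, 0.683, 0.73, -0.002]
wrist_force: [-0.6, 0.4, -0.4]
finger_gap: 0.0854
```

play_rows(steps=[{"claw": 255,"dp": [0,0,0],"angular": [0,0,0]},{"claw": 255,"dp": [0,0,0],"angular": [0,0,0]},{"claw": 255,"dp": [0,0,0],"angular": [0,0,0]},{"claw": 255,"dp": [0,0,0],"angular": [0,0,0]},{"claw": 255,"dp": [0,0,0],"angular": [0,0,0]},{"claw": 255,"dp": [0,0,0],"angular": [0,0,0]},{"claw": 255,"dp": [0,0,0],"angular": [0,0,0]},{"claw": 255,"dp": [0,0,0],"angular": [0,0,0]}])

```text
clock: 14.5
tcp_pos: [0.4424, 0.0493, 0.0176]
orientation: [0.001, 0.684, 0.73, 0.0]
wrist_force: [-0.5, -0.0, 6.3]
finger_gap: 0.0439
```

play_rows(steps=[{"claw": 255,"dp": [0,0,-0.02],"angular": [0,0,0]},{"claw": 255,"dp": [0,0,-0.035],"angular": [0,0,0]},{"claw": 255,"dp": [0,0,-0.035],"angular": [0,0,0]},{"claw": 255,"dp": [0,0,-0.035],"angular": [0,0,0]},{"claw": 255,"dp": [0,0,-0.035],"angular": [0,0,0]},{"claw": 255,"dp": [0,0,-0.025],"angular": [0,0,0]},{"claw": 255,"dp": [0,0,0],"angular": [0,0,-7]},{"claw": 255,"dp": [0,0,0],"angular": [0,0,-7]}])

```text
clock: 15.17
tcp_pos: [0.4431, 0.0494, 0.2041]
orientation: [0.002, 0.587, 0.809, 0.001]
wrist_force: [0.2, 0.1, 0.1]
finger_gap: 0.0437
```

play_rows(steps=[{"claw": 255,"dp": [0,0,0],"angular": [0,0,-7]},{"claw": 255,"dp": [0,0,0],"angular": [0,0,-7]},{"claw": 255,"dp": [0,0,0],"angular": [0,0,-7]},{"claw": 255,"dp": [0,0,0],"angular": [0,0,-7]},{"claw": 255,"dp": [0,0,0],"angular": [0,0,-7]},{"claw": 255,"dp": [0,0,0],"angular": [0,0,-7]},{"claw": 255,"dp": [0,0,0],"angular": [0,0,-7]},{"claw": 255,"dp": [0,0,0],"angular": [0,0,-7]}])

```text
clock: 15.83
tcp_pos: [0.4415, 0.0495, 0.2018]
orientation: [-0.0, 0.138, 0.99, -0.0]
wrist_force: [-0.6, 0.4, -0.3]
finger_gap: 0.0436
```

play_rows(steps=[{"claw": 255,"dp": [0,0,0],"angular": [0,0,-7]},{"claw": 255,"dp": [0,0,0],"angular": [0,0,-7]},{"claw": 255,"dp": [0,0,0],"angular": [0,0,-7]},{"claw": 255,"dp": [0,0,0],"angular": [0,0,0]},{"claw": 255,"dp": [0,0,0],"angular": [0,0,0]},{"claw": 255,"dp": [0,0,0],"angular": [0,0,0]},{"claw": 255,"dp": [0,0,0],"angular": [0,0,0]},{"claw": 255,"dp": [0,0,0],"angular": [0,0,0]}])

```text
clock: 16.5
tcp_pos: [0.4414, 0.0495, 0.2012]
orientation: [-0.001, -0.041, 0.999, -0.0]
wrist_force: [0.1, -0.1, -1.3]
finger_gap: 0.0434
```

```bash
python3 - <<'E'
from h import *
print(env.get_state()['joint_pos'].round(2),env.get_state()['finger_gap'])
go(chute('w',.15,.07),184.7,25)
wrist("w8")
E
```

```text
[-0.07  0.08 -0.34  1.15 -0.   -0.15] 0.04344314643453472
now [0.4414 0.0495 0.2012] psi -175.33
rot [-1.000e-02 -2.507e+01 -3.000e-02] dp now-frame [-0.0682 -0.1982  0.0483] end-frame [-0.0412 -0.1983  0.0726]
```

View pics/w8.png

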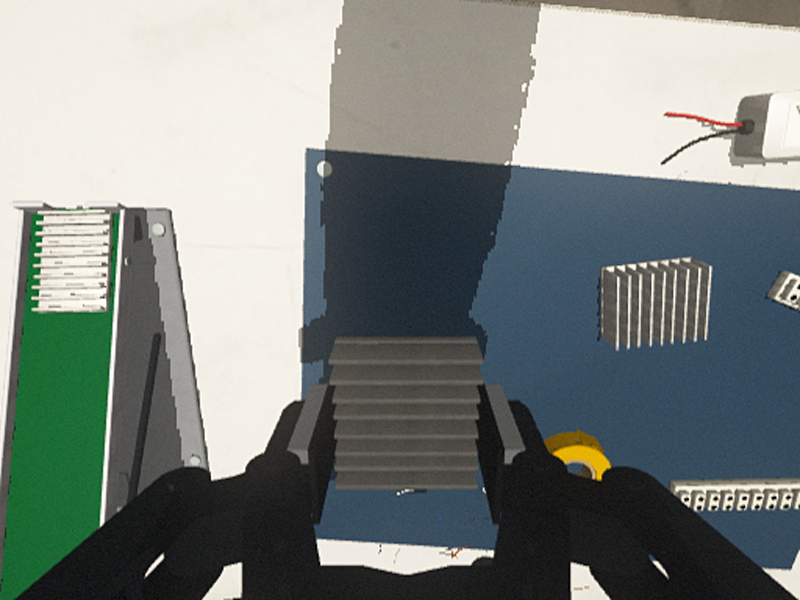

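play_rows(steps=[{"claw": 255,"dp": [-0.0098,-0.0283,0.0069],"angular": [0,0,0]},{"claw": 255,"dp": [-0.0098,-0.0283,0.0069],"angular": [0,0,0]},{"claw": 255,"dp": [-0.0098,-0.0283,0.0069],"angular": [0,0,0]},{"claw": 255,"dp": [-0.0097,-0.0283,0.0069],"angular": [0,0,0]},{"claw": 255,"dp": [-0.0097,-0.0283,0.0069],"angular": [0,0,0]},{"claw": 255,"dp": [-0.0097,-0.0283,0.0069],"angular": [0,0,0]},{"claw": 255,"dp": [-0.0097,-0.0284,0.0069],"angular": [0,0,0]},{"claw": 255,"dp": [0,0,0],"angular": [0,-6.25,0]}])

```text
clock: 17.22
tcp_pos: [0.5309, -0.148, 0.1453]
orientation: [0.05, -0.039, 0.998, 0.003]
wrist_force: [0.0, -1.2, -1.5]
finger_gap: 0.0439
```

play_rows(steps=[{"claw": 255,"dp": [0,0,0],"angular": [0,-6.25,0]},{"claw": 255,"dp": [0,0,0],"angular": [0,-6.25,0]},{"claw": 255,"dp": [0,0,0],"angular": [0,-6.25,0]},{"claw": 255,"dp": [0,0,0],"angular": [0,0,0]},{"claw": 255,"dp": [0,0,0],"angular": [0,0,0]},{"claw": 255,"dp": [0,0,0],"angular": [0,0,0]},{"claw": 255,"dp": [0,0,0],"angular": [0,0,0]},{"claw": 255,"dp": [0,0,0],"angular": [0,0,0]}])

```text
clock: 17.88
tcp_pos: [0.5282, -0.1434, 0.1546]
orientation: [0.216, -0.041, 0.975, 0.008]
wrist_force: [0.5, 0.4, -0.9]
finger_gap: 0.0438
```

```bash
python3 - <<'E'
from h import *
go(chute('w',.15,.018),184.7,25)
E
```

```text
now [ 0.5282 -0.1434  0.1546] psi -175.16
rot [-0.07  0.02  0.13] dp now-frame [0.0031 0.0011 0.0525] end-frame [0.0031 0.0011 0.0525]
```

play_rows(steps=[{"claw": 255,"dp": [0.002,0.001,0.018],"angular": [0,0,0]},{"claw": 255,"dp": [0,0,0.018],"angular": [0,0,0]},{"claw": 255,"dp": [0,0,0.01],"angular": [0,0,0]},{"claw": 255,"dp": [0,0,0.0065],"angular": [0,0,0]},{"claw": 255,"dp": [0,0,0],"angular": [0,0,0]},{"claw": 255,"dp": [0,0,0],"angular": [0,0,0]},{"claw": 255,"dp": [0,0,0],"angular": [0,0,0]},{"claw": 255,"dp": [0,0,0],"angular": [0,0,0]}])

```text
clock: 18.55
tcp_pos: [0.5464, -0.1401, 0.1053]
orientation: [0.216, -0.041, 0.975, 0.009]
wrist_force: [0.1, 0.1, -1.3]
finger_gap: 0.0438
```

play_rows(steps=[{"claw": 0,"dp": [0,0,0],"angular": [0,0,0]},{"claw": 0,"dp": [0,0,0],"angular": [0,0,0]},{"claw": 0,"dp": [0,0,0],"angular": [0,0,0]},{"claw": 0,"dp": [0,0,0],"angular": [0,0,0]},{"claw": 0,"dp": [0,0,0],"angular": [0,0,0]},{"claw": 0,"dp": [0,0,-0.02],"angular": [0,0,0]},{"claw": 0,"dp": [0,0,-0.025],"angular": [0,0,0]},{"claw": 0,"dp": [0,0,-0.025],"angular": [0,0,0]}])

```text
clock: 19.22
tcp_pos: [0.5155, -0.1417, 0.1677]
orientation: [0.215, -0.041, 0.976, 0.01]
wrist_force: [0.5, -0.3, 0.7]
finger_gap: 0.0854
```

```bash
cat >> h.py <<'E'
def inchute(W,k='w',zs=((.0045,.013),(.013,.022),(.022,.034))):
    o,y=CH[k];M=(R.from_euler('z',y,degrees=True)*R.from_euler('y',-25,degrees=True)).as_matrix()
    L=(W-o)@M;hw=.026 if k=='w' else .0135
    k=(abs(L[...,1])<hw)&(L[...,0]>0)&(L[...,0]<.25)
    for a,b in zs:
        q=L[k&(L[...,2]>a)&(L[...,2]<b)]
        if len(q)>100:
            h,_=np.histogram(q[:,0],np.arange(0,.26,.01));print("h",a,b,"n/10mm",h,"y",np.percentile(q[:,1],[1,99]).round(4),"x",np.percentile(q[:,0],[1,99]).round(4),"z",np.percentile(q[:,2],95).round(4))
E
python3 - <<'E'
from h import *
p,d,W=wrist("w9");inchute(W)
go([.4515,.216,.15],180+11.3)
E
```

```text
h 0.0045 0.013 n/10mm [  0  76 470 456 264 386  47 133 121 221 152   0   0   0   0   0   0   0
   0   0   0   0   0   0   0] y [-0.02    0.0213] x [0.0196 0.1027] z 0.012
h 0.013 0.022 n/10mm [  0   0   0   0   0   0 398 393 229 478 257   0   0   0   0   0   0   0
   0   0   0   0   0   0   0] y [-0.0214  0.0225] x [0.0605 0.104 ] z 0.0175
now [ 0.5166 -0.1429  0.1728] psi -175.17
rot [-1.59 25.1  -6.41] dp now-frame [0.0411 0.3631 0.0048] end-frame [-0.0065  0.3647  0.0228]
```

play_rows(steps=[{"claw": 0,"dp": [0,0.02,0],"angular": [0,6.27,0]},{"claw": 0,"dp": [0,0.035,0],"angular": [0,6.27,0]},{"claw": 0,"dp": [0,0.038,0],"angular": [0,6.27,0]},{"claw": 0,"dp": [0,0.038,0],"angular": [0,6.27,0]},{"claw": 0,"dp": [0,0.038,0],"angular": [0,0,0]},{"claw": 0,"dp": [0,0.038,0],"angular": [0,0,0]},{"claw": 0,"dp": [0,0.038,0],"angular": [0,0,0]},{"claw": 0,"dp": [0,0.038,0],"angular": [0,0,0]}])

```text
clock: 19.93
tcp_pos: [0.493, 0.1418, 0.1673]
orientation: [-0.002, -0.041, 0.999, -0.0]
wrist_force: [0.8, 0.8, 0.3]
finger_gap: 0.0856
```

play_rows(steps=[{"claw": 0,"dp": [0,0.038,0],"angular": [0,0,0]},{"claw": 0,"dp": [0,0.038,0],"angular": [0,0,0]},{"claw": 0,"dp": [0,0,0],"angular": [0,0,6.96]},{"claw": 0,"dp": [0,0,0],"angular": [0,0,6.96]},{"claw": 0,"dp": [0,0,0],"angular": [0,0,6.96]},{"claw": 0,"dp": [0,0,0],"angular": [0,0,6.96]},{"claw": 0,"dp": [0,0,0],"angular": [0,0,6.96]},{"claw": 0,"dp": [0,0,0],"angular": [0,0,6.96]}])

```text
clock: 20.6
tcp_pos: [0.4868, 0.2158, 0.1675]
orientation: [-0.001, 0.32, 0.947, -0.001]
wrist_force: [-0.0, 0.7, 0.0]
finger_gap: 0.0854
```

play_rows(steps=[{"claw": 0,"dp": [0,0,0],"angular": [0,0,6.96]},{"claw": 0,"dp": [0,0,0],"angular": [0,0,6.96]},{"claw": 0,"dp": [0,0,0],"angular": [0,0,6.96]},{"claw": 0,"dp": [0,0,0],"angular": [0,0,6.96]},{"claw": 0,"dp": [0,0,0],"angular": [0,0,6.96]},{"claw": 0,"dp": [0,0,0],"angular": [0,0,6.96]},{"claw": 0,"dp": [0,0,0],"angular": [0,0,0]},{"claw": 0,"dp": [0,0,0],"angular": [0,0,0]}])

```text
clock: 21.27
tcp_pos: [0.4868, 0.2156, 0.1676]
orientation: [-0.001, 0.633, 0.774, -0.001]
wrist_force: [0.7, -0.1, 0.3]
finger_gap: 0.0856
```

```bash
python3 - <<'E'
from h import *
p,d,W=wrist("w10");bl(W,rng=.16)
go([.4515,.216,.02],101.3);print(env.get_state()['joint_pos'].round(2))
E
```

```text
px [236.  35.] c [442.5 333.3] LxW [64.1 20.2] deg 73.9 ztop 0.0173
px [105.  92.] c [344.8 260.6] LxW [69.1 21.9] deg 72.4 ztop 0.0276
px [410. 110.] c [603.1 305.1] LxW [65.7 20.1] deg -84.3 ztop 0.0171
px [221. 173.] c [450.4 216.7] LxW [59.8 49.9] deg -78.5 ztop 0.0285
px [358. 227.] c [588.4 188. ] LxW [56.2 55.8] deg -57.1 ztop 0.0201
now [0.4868 0.2156 0.1676] psi 101.41
rot [-0.16 -0.02  0.11] dp now-frame [ 0.0073 -0.0341  0.1477] end-frame [ 0.0073 -0.0345  0.1476]
[ 0.27  0.27 -0.2   1.11  0.    1.64]
```

play_rows(steps=[{"claw": 0,"dp": [0.0028,-0.0118,0.01],"angular": [0,0,0]},{"claw": 0,"dp": [0.0027,-0.0118,0.02],"angular": [0,0,0]},{"claw": 0,"dp": [0.0027,-0.0117,0.025],"angular": [0,0,0]},{"claw": 0,"dp": [0,0,0.03],"angular": [0,0,0]},{"claw": 0,"dp": [0,0,0.03],"angular": [0,0,0]},{"claw": 0,"dp": [0,0,0.022],"angular": [0,0,0]},{"claw": 0,"dp": [0,0,0.0126],"angular": [0,0,0]},{"claw": 0,"dp": [0,0,0],"angular": [0,0,0]}])

```text
clock: 21.98
tcp_pos: [0.4476, 0.2159, 0.0154]
orientation: [-0.003, 0.634, 0.774, -0.003]
wrist_force: [0.0, -0.5, 1.2]
finger_gap: 0.0852
```

play_rows(steps=[{"claw": 255,"dp": [0,0,0],"angular": [0,0,0]},{"claw": 255,"dp": [0,0,0],"angular": [0,0,0]},{"claw": 255,"dp": [0,0,0],"angular": [0,0,0]},{"claw": 255,"dp": [0,0,0],"angular": [0,0,0]},{"claw": 255,"dp": [0,0,0],"angular": [0,0,0]},{"claw": 255,"dp": [0,0,0],"angular": [0,0,0]},{"claw": 255,"dp": [0,0,0],"angular": [0,0,0]},{"claw": 255,"dp": [0,0,0],"angular": [0,0,0]}])

```text
clock: 22.65
tcp_pos: [0.4515, 0.2171, 0.0198]
orientation: [-0.0, 0.634, 0.773, 0.0]
wrist_force: [0.1, 0.1, 6.3]
finger_gap: 0.0492
```

play_rows(steps=[{"claw": 255,"dp": [0,0,-0.02],"angular": [0,0,0]},{"claw": 255,"dp": [0,0,-0.035],"angular": [0,0,0]},{"claw": 255,"dp": [0,0,-0.035],"angular": [0,0,0]},{"claw": 255,"dp": [0,0,-0.035],"angular": [0,0,0]},{"claw": 255,"dp": [0,0,-0.035],"angular": [0,0,0]},{"claw": 255,"dp": [0,0,-0.03],"angular": [0,0,0]},{"claw": 255,"dp": [0,0,0],"angular": [0,0,-6.95]},{"claw": 255,"dp": [0,0,0],"angular": [0,0,-6.95]}])

```text
clock: 23.32
tcp_pos: [0.4521, 0.2172, 0.2113]
orientation: [0.001, 0.534, 0.846, 0.001]
wrist_force: [0.4, -0.4, -2.0]
finger_gap: 0.0489
```

play_rows(steps=[{"claw": 255,"dp": [0,0,0],"angular": [0,0,-6.95]},{"claw": 255,"dp": [0,0,0],"angular": [0,0,-6.95]},{"claw": 255,"dp": [0,0,0],"angular": [0,0,-6.95]},{"claw": 255,"dp": [0,0,0],"angular": [0,0,-6.95]},{"claw": 255,"dp": [0,0,0],"angular": [0,0,-6.95]},{"claw": 255,"dp": [0,0,0],"angular": [0,0,-6.95]},{"claw": 255,"dp": [0,0,0],"angular": [0,0,-6.95]},{"claw": 255,"dp": [0,0,0],"angular": [0,0,-6.95]}])

```text
clock: 23.98
tcp_pos: [0.4504, 0.2167, 0.2084]
orientation: [-0.001, 0.078, 0.997, -0.0]
wrist_force: [0.3, 0.4, -0.7]
finger_gap: 0.0493
```

play_rows(steps=[{"claw": 255,"dp": [0,0,0],"angular": [0,0,-6.95]},{"claw": 255,"dp": [0,0,0],"angular": [0,0,-6.95]},{"claw": 255,"dp": [0,0,0],"angular": [0,0,0]},{"claw": 255,"dp": [0,0,0],"angular": [0,0,0]},{"claw": 255,"dp": [0,0,0],"angular": [0,0,0]},{"claw": 255,"dp": [0,0,0],"angular": [0,0,0]},{"claw": 255,"dp": [0,0,0],"angular": [0,0,0]},{"claw": 255,"dp": [0,0,0],"angular": [0,0,0]}])

```text
clock: 24.65
tcp_pos: [0.4506, 0.2168, 0.2083]
orientation: [-0.001, -0.04, 0.999, -0.0]
wrist_force: [-0.6, -1.0, -0.4]
finger_gap: 0.049
```

```bash
python3 - <<'E'
from h import *
print(env.get_state()['joint_pos'].round(2),env.get_state()['finger_gap'])
go(chute('w',.18,.08),184.7,25)
wrist("w11")
E
```

```text
[ 0.29  0.18 -0.2   1.19  0.    0.21] 0.04903105196549214
now [0.4506 0.2168 0.2083] psi -175.42
rot [ -0.03 -25.16  -0.12] dp now-frame [-0.069  -0.3641  0.0335] end-frame [-0.0475 -0.3643  0.0593]
```

View pics/w11.png

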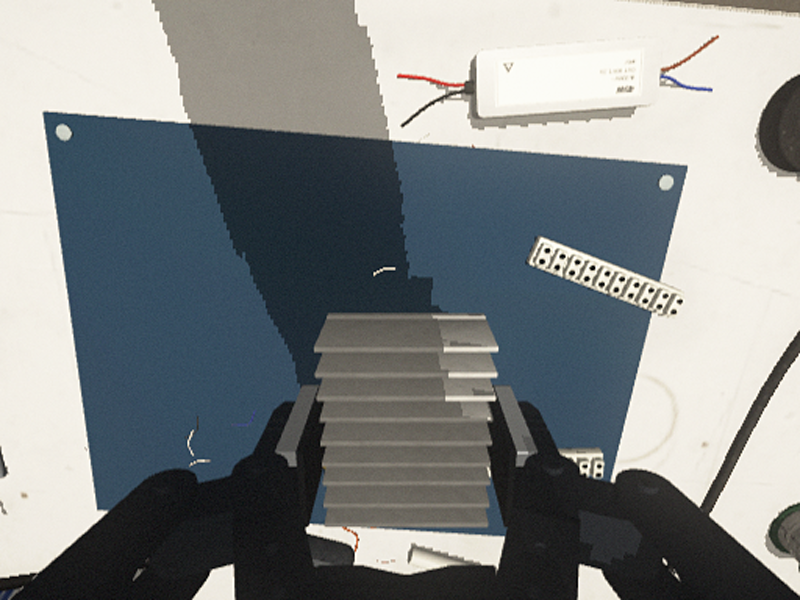

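play_rows(steps=[{"claw": 255,"dp": [-0.0069,-0.0364,0.0033],"angular": [0,0,0]},{"claw": 255,"dp": [-0.0069,-0.0364,0.0033],"angular": [0,0,0]},{"claw": 255,"dp": [-0.0069,-0.0364,0.0033],"angular": [0,0,0]},{"claw": 255,"dp": [-0.0069,-0.0364,0.0033],"angular": [0,0,0]},{"claw": 255,"dp": [-0.0069,-0.0364,0.0033],"angular": [0,0,0]},{"claw": 255,"dp": [-0.0069,-0.0364,0.0033],"angular": [0,0,0]},{"claw": 255,"dp": [-0.0069,-0.0364,0.0033],"angular": [0,0,0]},{"claw": 255,"dp": [-0.0069,-0.0364,0.0033],"angular": [0,0,0]}])

```text
clock: 25.37
tcp_pos: [0.5293, -0.0709, 0.1817]
orientation: [-0.001, -0.04, 0.999, -0.0]
wrist_force: [0.5, -0.3, 0.2]
finger_gap: 0.049
```

play_rows(steps=[{"claw": 255,"dp": [-0.0069,-0.0364,0.0033],"angular": [0,0,0]},{"claw": 255,"dp": [-0.0069,-0.0364,0.0033],"angular": [0,0,0]},{"claw": 255,"dp": [0,0,0],"angular": [0,-6.27,0]},{"claw": 255,"dp": [0,0,0],"angular": [0,-6.27,0]},{"claw": 255,"dp": [0,0,0],"angular": [0,-6.27,0]},{"claw": 255,"dp": [0,0,0],"angular": [0,-6.27,0]},{"claw": 255,"dp": [0,0,0],"angular": [0,0,0]},{"claw": 255,"dp": [0,0,0],"angular": [0,0,0]}])

```text
clock: 26.03
tcp_pos: [0.5459, -0.1398, 0.1736]
orientation: [0.213, -0.038, 0.976, 0.009]
wrist_force: [1.7, -0.4, -1.1]
finger_gap: 0.0491
```

```bash
python3 - <<'E'
from h import *
go(chute('w',.18,.0195),184.7,25)
E
```

```text
now [ 0.5459 -0.1398  0.1736] psi -175.53
rot [ 0.02 -0.36 -0.21] dp now-frame [-0.003  -0.0011  0.0607] end-frame [-0.0026 -0.0011  0.0607]
```

play_rows(steps=[{"claw": 255,"dp": [0,0,0.018],"angular": [0,0,0]},{"claw": 255,"dp": [0,0,0.018],"angular": [0,0,0]},{"claw": 255,"dp": [0,0,0.014],"angular": [0,0,0]},{"claw": 255,"dp": [0,0,0.009],"angular": [0,0,0]},{"claw": 255,"dp": [0,0,0],"angular": [0,0,0]},{"claw": 255,"dp": [0,0,0],"angular": [0,0,0]},{"claw": 255,"dp": [0,0,0],"angular": [0,0,0]},{"claw": 255,"dp": [0,0,0],"angular": [0,0,0]}])

```text
clock: 26.7
tcp_pos: [0.5743, -0.1389, 0.1228]
orientation: [0.216, -0.04, 0.976, 0.008]
wrist_force: [-0.1, 0.4, -1.1]
finger_gap: 0.0485
```

```bash
python3 - <<'E'
from h import *
go(chute('w',.18,.0195),184.7,25)
E
```

```text
now [ 0.5743 -0.1389  0.1228] psi -175.34
rot [-0.08 -0.01 -0.04] dp now-frame [0.0017 0.0003 0.0026] end-frame [0.0017 0.0003 0.0026]
```

play_rows(steps=[{"claw": 255,"dp": [0,0,0.0022],"angular": [0,0,0]},{"claw": 255,"dp": [0,0,0],"angular": [0,0,0]},{"claw": 255,"dp": [0,0,0],"angular": [0,0,0]},{"claw": 0,"dp": [0,0,0],"angular": [0,0,0]},{"claw": 0,"dp": [0,0,0],"angular": [0,0,0]},{"claw": 0,"dp": [0,0,0],"angular": [0,0,0]},{"claw": 0,"dp": [0,0,0],"angular": [0,0,0]},{"claw": 0,"dp": [0,0,0],"angular": [0,0,0]}])

```text
clock: 27.37
tcp_pos: [0.5745, -0.1385, 0.1198]
orientation: [0.216, -0.039, 0.976, 0.009]
wrist_force: [-0.1, 0.9, -0.4]
finger_gap: 0.0856
```

play_rows(steps=[{"claw": 0,"dp": [0,0,-0.02],"angular": [0,0,0]},{"claw": 0,"dp": [0,0,-0.03],"angular": [0,0,0]},{"claw": 0,"dp": [0,0,-0.03],"angular": [0,0,0]},{"claw": 0,"dp": [0,0,0],"angular": [0,0,0]},{"claw": 0,"dp": [0,0,0],"angular": [0,0,0]},{"claw": 0,"dp": [0,0,0],"angular": [0,0,0]},{"claw": 0,"dp": [0,0,0],"angular": [0,0,0]},{"claw": 0,"dp": [0,0,0],"angular": [0,0,0]}])

```text
clock: 28.03
tcp_pos: [0.5403, -0.1407, 0.1906]
orientation: [0.215, -0.039, 0.976, 0.009]
wrist_force: [-0.4, -0.5, 0.0]
finger_gap: 0.0852
```

```bash
python3 - <<'E'
from h import *
p,d,W=wrist("w12");inchute(W)
go([.45,.34,.17],164)
E
```

```text
h 0.0045 0.013 n/10mm [  0   0   0   0 127 416 294 156  10   1  25 183 124 149 393 210 152   0
   0   0   0   0   0   0   0] y [-0.0231  0.0249] x [0.0463 0.1628] z 0.0125
h 0.013 0.022 n/10mm [  0   0   0   0   0   3 576 498 219 424 273 171 125 187 407 257 277   0
   0   0   0   0   0   0   0] y [-0.0227  0.0246] x [0.0602 0.1628] z 0.0213
h 0.022 0.034 n/10mm [  0   0   0   0   0   0   0   0   0   0 228 429 394 258 562 311 311   0
   0   0   0   0   0   0   0] y [-0.0235  0.0253] x [0.1053 0.1639] z 0.0274
now [ 0.5403 -0.1407  0.1907] psi -175.39
rot [ 4.54 24.52 20.3 ] dp now-frame [ 0.0554  0.4864 -0.0021] end-frame [0.2193 0.4372 0.0207]
```

play_rows(steps=[{"claw": 0,"dp": [0,0.02,0],"angular": [0,6.27,0]},{"claw": 0,"dp": [0,0.03,0],"angular": [0,6.27,0]},{"claw": 0,"dp": [0,0.035,0],"angular": [0,6.27,0]},{"claw": 0,"dp": [0,0.035,0],"angular": [0,6.27,0]},{"claw": 0,"dp": [0.007,0.038,0],"angular": [0,0,0]},{"claw": 0,"dp": [0.007,0.038,0],"angular": [0,0,0]},{"claw": 0,"dp": [0.007,0.038,0],"angular": [0,0,0]},{"claw": 0,"dp": [0.007,0.038,0],"angular": [0,0,0]}])

```text
clock: 28.75
tcp_pos: [0.4903, 0.1296, 0.1906]
orientation: [-0.003, -0.04, 0.999, -0.0]
wrist_force: [0.8, 1.1, -0.2]
finger_gap: 0.0855
```

play_rows(steps=[{"claw": 0,"dp": [0.007,0.038,0],"angular": [0,0,0]},{"claw": 0,"dp": [0.007,0.038,0],"angular": [0,0,0]},{"claw": 0,"dp": [0.007,0.038,0],"angular": [0,0,0]},{"claw": 0,"dp": [0.007,0.038,0],"angular": [0,0,0]},{"claw": 0,"dp": [0.007,0.038,0],"angular": [0,0,0]},{"claw": 0,"dp": [0.007,0.038,0],"angular": [0,0,0]},{"claw": 0,"dp": [0,0,0],"angular": [0,0,-6.93]},{"claw": 0,"dp": [0,0,0],"angular": [0,0,-6.93]}])

```text
clock: 29.42
tcp_pos: [0.4293, 0.3541, 0.191]
orientation: [-0.002, -0.166, 0.986, -0.0]
wrist_force: [0.6, -0.7, -0.6]
finger_gap: 0.0851
```

play_rows(steps=[{"claw": 0,"dp": [0,0,0],"angular": [0,0,-6.93]},{"claw": 0,"dp": [0,0,0],"angular": [0,0,-6.93]},{"claw": 0,"dp": [0,0,0],"angular": [0,0,-6.93]},{"claw": 0,"dp": [0,0,0],"angular": [0,0,-6.93]},{"claw": 0,"dp": [0,0,0],"angular": [0,0,-6.93]},{"claw": 0,"dp": [0,0,0],"angular": [0,0,-6.93]},{"claw": 0,"dp": [0,0,0],"angular": [0,0,-6.93]},{"claw": 0,"dp": [0,0,0],"angular": [0,0,-6.93]}])

```text
clock: 30.08
tcp_pos: [0.4305, 0.3517, 0.1912]
orientation: [-0.002, -0.604, 0.797, 0.001]
wrist_force: [0.5, 0.8, 0.4]
finger_gap: 0.0855
```

play_rows(steps=[{"claw": 0,"dp": [0,0,0],"angular": [0,0,0]},{"claw": 0,"dp": [0,0,0],"angular": [0,0,0]},{"claw": 0,"dp": [0,0,0],"angular": [0,0,0]},{"claw": 0,"dp": [0,0,0],"angular": [0,0,0]},{"claw": 0,"dp": [0,0,0],"angular": [0,0,0]},{"claw": 0,"dp": [0,0,0],"angular": [0,0,0]},{"claw": 0,"dp": [0,0,0],"angular": [0,0,0]},{"claw": 0,"dp": [0,0,0],"angular": [0,0,0]}])

```text
clock: 30.75
tcp_pos: [0.4307, 0.3516, 0.1923]
orientation: [-0.001, -0.601, 0.799, 0.001]
wrist_force: [0.7, 0.1, 0.5]
finger_gap: 0.0856
```

```bash
python3 - <<'E'
from h import *
p,d,W=wrist("w13");bl(W,rng=.2,zhi=.025)
go([.4493,.3545,.016],254);print(env.get_state()['joint_pos'].round(2))
E
```

```text
px [329.  94.] c [345.7 302. ] LxW [101.3   3.6] deg -81.5 ztop 0.0233
px [242. 175.] c [448.9 354.1] LxW [109.5  20. ] deg 73.9 ztop 0.0173
px [ 91. 190.] c [601.1 326.2] LxW [109.8  21.1] deg -84.3 ztop 0.0171
px [369. 243.] c [338.7 461.7] LxW [62.3 55.4] deg -11.1 ztop 0.0183
px [249. 307.] c [486.4 509.8] LxW [199.1  19.4] deg -18.9 ztop 0.0076
now [0.4307 0.3516 0.1923] psi -106.09
rot [ 0.15 -0.06 -0.09] dp now-frame [-0.0081 -0.0175  0.1763] end-frame [-0.0079 -0.0171  0.1763]
[ 0.54  0.3  -0.09  1.18  0.   -0.75]
```

play_rows(steps=[{"claw": 110,"dp": [-0.004,-0.0085,0.015],"angular": [0,0,0]},{"claw": 110,"dp": [-0.0035,-0.0085,0.025],"angular": [0,0,0]},{"claw": 110,"dp": [0,0,0.035],"angular": [0,0,0]},{"claw": 110,"dp": [0,0,0.035],"angular": [0,0,0]},{"claw": 110,"dp": [0,0,0.03],"angular": [0,0,0]},{"claw": 110,"dp": [0,0,0.022],"angular": [0,0,0]},{"claw": 110,"dp": [0,0,0.0123],"angular": [0,0,0]},{"claw": 110,"dp": [0,0,0],"angular": [0,0,0]}])

```text
clock: 31.47
tcp_pos: [0.4463, 0.3526, 0.0146]
orientation: [-0.004, -0.601, 0.799, 0.001]
wrist_force: [-0.3, 0.1, 0.4]
finger_gap: 0.0486
```

play_rows(steps=[{"claw": 255,"dp": [0,0,0],"angular": [0,0,0]},{"claw": 255,"dp": [0,0,0],"angular": [0,0,0]},{"claw": 255,"dp": [0,0,0],"angular": [0,0,0]},{"claw": 255,"dp": [0,0,0],"angular": [0,0,0]},{"claw": 255,"dp": [0,0,0],"angular": [0,0,0]},{"claw": 255,"dp": [0,0,0],"angular": [0,0,0]},{"claw": 255,"dp": [0,0,0],"angular": [0,0,0]},{"claw": 255,"dp": [0,0,0],"angular": [0,0,0]}])

```text
clock: 32.13
tcp_pos: [0.4497, 0.3547, 0.0195]
orientation: [0.0, -0.601, 0.799, 0.001]
wrist_force: [-0.6, 0.1, 6.0]
finger_gap: 0.0188
```

play_rows(steps=[{"claw": 255,"dp": [0,0,-0.02],"angular": [0,0,0]},{"claw": 255,"dp": [0,0,-0.035],"angular": [0,0,0]},{"claw": 255,"dp": [0,0,-0.035],"angular": [0,0,0]},{"claw": 255,"dp": [0,0,-0.035],"angular": [0,0,0]},{"claw": 255,"dp": [0,0,-0.035],"angular": [0,0,0]},{"claw": 255,"dp": [0,0,-0.035],"angular": [0,0,0]},{"claw": 255,"dp": [0,0,-0.035],"angular": [0,0,0]},{"claw": 255,"dp": [0,0,0],"angular": [0,0,6.64]}])

```text
clock: 32.8
tcp_pos: [0.4518, 0.3557, 0.2562]
orientation: [0.005, -0.554, 0.833, 0.0]
wrist_force: [1.7, 1.0, -0.5]
finger_gap: 0.0185
```

play_rows(steps=[{"claw": 255,"dp": [0,0,0],"angular": [0,0,6.64]},{"claw": 255,"dp": [0,0,0],"angular": [0,0,6.64]},{"claw": 255,"dp": [0,0,0],"angular": [0,0,6.64]},{"claw": 255,"dp": [0,0,0],"angular": [0,0,6.64]},{"claw": 255,"dp": [0,0,0],"angular": [0,0,6.64]},{"claw": 255,"dp": [0,0,0],"angular": [0,0,6.64]},{"claw": 255,"dp": [0,0,0],"angular": [0,0,6.64]},{"claw": 255,"dp": [0,0,0],"angular": [0,0,6.64]}])

```text
clock: 33.47
tcp_pos: [0.4491, 0.354, 0.248]
orientation: [-0.001, -0.12, 0.993, -0.0]
wrist_force: [-0.3, -0.0, -0.8]
finger_gap: 0.0185
```

play_rows(steps=[{"claw": 255,"dp": [0,0,0],"angular": [0,0,6.64]},{"claw": 255,"dp": [0,0,0],"angular": [0,0,6.64]},{"claw": 255,"dp": [0,0,0],"angular": [0,0,0]},{"claw": 255,"dp": [0,0,0],"angular": [0,0,0]},{"claw": 255,"dp": [0,0,0],"angular": [0,0,0]},{"claw": 255,"dp": [0,0,0],"angular": [0,0,0]},{"claw": 255,"dp": [0,0,0],"angular": [0,0,0]},{"claw": 255,"dp": [0,0,0],"angular": [0,0,0]}])

```text
clock: 34.13
tcp_pos: [0.4493, 0.3541, 0.2479]
orientation: [-0.001, -0.008, 1.0, -0.0]
wrist_force: [-0.6, 0.8, -0.4]
finger_gap: 0.0186
```

```bash
python3 - <<'E'
from h import *
print(env.get_state()['joint_pos'].round(2),env.get_state()['finger_gap'])
print(chute('n',.15,.10));go(chute('n',.15,.10),181,25)
wrist("w14")
E
```

```text
[0.53 0.31 0.06 1.33 0.   0.51] 0.018602192129772665
[ 0.52337007 -0.32546498  0.18002352]
now [0.4493 0.3541 0.2479] psi -179.07
rot [ -0.03 -25.16  -0.06] dp now-frame [-0.0632 -0.6807  0.0679] end-frame [-0.0277 -0.6808  0.0879]
```

View pics/w14.png

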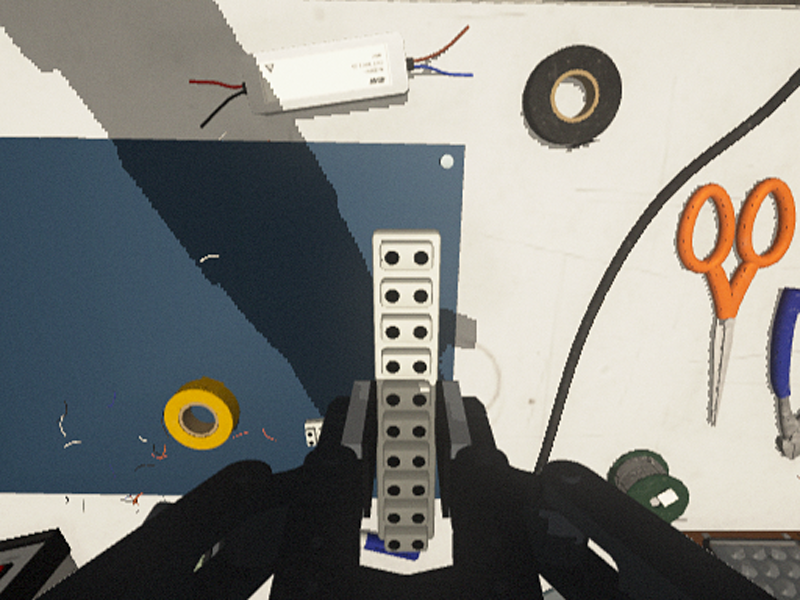

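play_rows(steps=[{"claw": 255,"dp": [-0.0035,-0.0278,0.0038],"angular": [0,0,0]},{"claw": 255,"dp": [-0.0035,-0.0378,0.0038],"angular": [0,0,0]},{"claw": 255,"dp": [-0.0035,-0.0378,0.0038],"angular": [0,0,0]},{"claw": 255,"dp": [-0.0035,-0.0378,0.0038],"angular": [0,0,0]},{"claw": 255,"dp": [-0.0035,-0.0378,0.0038],"angular": [0,0,0]},{"claw": 255,"dp": [-0.0035,-0.0378,0.0038],"angular": [0,0,0]},{"claw": 255,"dp": [-0.0035,-0.0378,0.0038],"angular": [0,0,0]},{"claw": 255,"dp": [-0.0035,-0.0378,0.0038],"angular": [0,0,0]}])

```text
clock: 34.85
tcp_pos: [0.4816, 0.0605, 0.2176]
orientation: [-0.001, -0.008, 1.0, -0.0]
wrist_force: [0.7, -0.2, 0.0]
finger_gap: 0.0183
```

play_rows(steps=[{"claw": 255,"dp": [-0.0035,-0.0378,0.0038],"angular": [0,0,0]},{"claw": 255,"dp": [-0.0035,-0.0378,0.0038],"angular": [0,0,0]},{"claw": 255,"dp": [-0.0035,-0.0378,0.0038],"angular": [0,0,0]},{"claw": 255,"dp": [-0.0035,-0.0378,0.0038],"angular": [0,0,0]},{"claw": 255,"dp": [-0.0035,-0.0378,0.0038],"angular": [0,0,0]},{"claw": 255,"dp": [-0.0035,-0.0378,0.0038],"angular": [0,0,0]},{"claw": 255,"dp": [-0.0035,-0.0378,0.0038],"angular": [0,0,0]},{"claw": 255,"dp": [-0.0035,-0.0378,0.0038],"angular": [0,0,0]}])

```text
clock: 35.52
tcp_pos: [0.5142, -0.2418, 0.1871]
orientation: [-0.001, -0.008, 1.0, -0.0]
wrist_force: [0.5, 0.3, -0.3]
finger_gap: 0.0183
```

play_rows(steps=[{"claw": 255,"dp": [-0.0035,-0.0378,0.0038],"angular": [0,0,0]},{"claw": 255,"dp": [-0.0035,-0.0378,0.0038],"angular": [0,0,0]},{"claw": 255,"dp": [0,-0.01,0],"angular": [0,-6.27,0]},{"claw": 255,"dp": [0,0,0],"angular": [0,-6.27,0]},{"claw": 255,"dp": [0,0,0],"angular": [0,-6.27,0]},{"claw": 255,"dp": [0,0,0],"angular": [0,-6.27,0]},{"claw": 255,"dp": [0,0,0],"angular": [0,0,0]},{"claw": 255,"dp": [0,0,0],"angular": [0,0,0]}])

```text
clock: 36.18
tcp_pos: [0.5204, -0.3246, 0.1785]
orientation: [0.214, -0.006, 0.977, 0.002]
wrist_force: [0.6, 0.0, 0.2]
finger_gap: 0.0182
```

play_rows(steps=[{"claw": 255,"dp": [0,0,0],"angular": [0,0,0]},{"claw": 255,"dp": [0,0,0],"angular": [0,0,0]},{"claw": 255,"dp": [0,0,0],"angular": [0,0,0]},{"claw": 255,"dp": [0,0,0],"angular": [0,0,0]},{"claw": 255,"dp": [0,0,0],"angular": [0,0,0]},{"claw": 255,"dp": [0,0,0],"angular": [0,0,0]},{"claw": 255,"dp": [0,0,0],"angular": [0,0,0]},{"claw": 255,"dp": [0,0,0],"angular": [0,0,0]}])

```text
clock: 36.85
tcp_pos: [0.5227, -0.3252, 0.1795]
orientation: [0.216, -0.008, 0.976, 0.002]
wrist_force: [-0.8, -0.8, -0.4]
finger_gap: 0.0186
```

```bash
python3 - <<'E'
from h import *
go(chute('n',.15,.0195),181,25);print(env.get_state()['joint_pos'].round(2))
p,d,W=wrist("w15")
o,y=CH['n'];M=(R.from_euler('z',y,degrees=True)*R.from_euler('y',-25,degrees=True)).as_matrix()
L=(W-o)@M
hsv=cv2.cvtColor(p,cv2.COLOR_RGB2HSV);g=(hsv[...,0]>50)&(hsv[...,0]<85)&(hsv[...,1]>120)&(abs(L[...,1])<.03)
for s in(.03,.06,.09,.12):
    k=L[g&(abs(L[...,0]-s)<.004)]; print(s,k[:,1].min() if len(k) else 0,k[:,1].max() if len(k) else 0,np.median(k[:,2]) if len(k) else 0)
E
```

```text
now [ 0.5227 -0.3252  0.1795] psi -179.1
rot [-0.05 -0.09 -0.09] dp now-frame [-0.001  -0.0002  0.0803] end-frame [-0.0009 -0.0003  0.0803]
[-0.84  0.18 -0.37  0.73  0.32 -0.81]
0.03 -0.015755290081223425 0.013894339014861545 -0.001289203459441099
0.06 -0.015754354863613856 0.013671859306148152 -0.0012816492474674896
0.09 -0.01581759937074927 0.013393938545958916 -0.0013602038448821082
0.12 0 0 0
```

play_rows(steps=[{"claw": 255,"dp": [0,-0.001,0.02],"angular": [0,0,0]},{"claw": 255,"dp": [0,0,0.025],"angular": [0,0,0]},{"claw": 255,"dp": [0,0,0.018],"angular": [0,0,0]},{"claw": 255,"dp": [0,0,0.01],"angular": [0,0,0]},{"claw": 255,"dp": [0,0,0.006],"angular": [0,0,0]},{"claw": 255,"dp": [0,0,0],"angular": [0,0,0]},{"claw": 255,"dp": [0,0,0],"angular": [0,0,0]},{"claw": 255,"dp": [0,0,0],"angular": [0,0,0]}])

```text
clock: 37.57
tcp_pos: [0.5562, -0.3263, 0.1091]
orientation: [0.216, -0.008, 0.976, 0.001]
wrist_force: [-0.1, 0.3, -0.6]
finger_gap: 0.0187
```

```bash
sed -i 's/-.3271/-.3281/' h.py; python3 - <<'E'
from h import *
go(chute('n',.15,.0195),181,25);print(env.get_state()['wrist_force'])
E
```

```text
now [ 0.5562 -0.3263  0.1091] psi -179.08
rot [-0.13 -0.01 -0.08] dp now-frame [-0.0002  0.0004  0.0023] end-frame [-0.0002  0.0004  0.0023]
[-0.11586547  0.33997341 -0.6122081 ]
```

play_rows(steps=[{"claw": 255,"dp": [0,0,0.0022],"angular": [0,0,0]},{"claw": 255,"dp": [0,0,0],"angular": [0,0,0]},{"claw": 255,"dp": [0,0,0],"angular": [0,0,0]},{"claw": 0,"dp": [0,0,0],"angular": [0,0,0]},{"claw": 0,"dp": [0,0,0],"angular": [0,0,0]},{"claw": 0,"dp": [0,0,0],"angular": [0,0,0]},{"claw": 0,"dp": [0,0,0],"angular": [0,0,0]},{"claw": 0,"dp": [0,0,0],"angular": [0,0,0]}])

```text
clock: 38.23
tcp_pos: [0.5569, -0.3258, 0.106]
orientation: [0.216, -0.008, 0.976, 0.001]
wrist_force: [0.8, 0.9, -0.6]
finger_gap: 0.0775
```

play_rows(steps=[{"claw": 0,"dp": [0,0,-0.02],"angular": [0,0,0]},{"claw": 0,"dp": [0,0,-0.035],"angular": [0,0,0]},{"claw": 0,"dp": [0,0,-0.035],"angular": [0,0,0]},{"claw": 0,"dp": [0,0,-0.03],"angular": [0,0,0]},{"claw": 0,"dp": [0,0,0],"angular": [0,0,0]},{"claw": 0,"dp": [0,0,0],"angular": [0,0,0]},{"claw": 0,"dp": [0,0,0],"angular": [0,0,0]},{"claw": 0,"dp": [0,0,0],"angular": [0,0,0]}])

```text
clock: 38.9
tcp_pos: [0.5059, -0.3258, 0.2132]
orientation: [0.215, -0.007, 0.977, 0.002]
wrist_force: [-0.5, 0.1, -0.3]
finger_gap: 0.0857
```

```bash
python3 - <<'E'
from h import *
p,d,W=wrist("w16");inchute(W,'n',((.009,.022),))
go([.6015,.3263,.17],276)
E
```

```text
h 0.009 0.022 n/10mm [ 89 283 235 220 229 201 193 201 175 185 182   0   0   0   0   0   0   0
   0   0   0   0   0   0   0] y [-0.0065  0.0094] x [0.0079 0.1067] z 0.0158
now [ 0.5059 -0.3257  0.2129] psi -179.15
rot [-20.47  18.9  -93.48] dp now-frame [-0.0776  0.6503  0.0846] end-frame [-0.6384 -0.1632  0.0429]
```

play_rows(steps=[{"claw": 0,"dp": [0,0.02,0],"angular": [0,6.27,0]},{"claw": 0,"dp": [0,0.035,0],"angular": [0,6.27,0]},{"claw": 0,"dp": [0,0.035,0],"angular": [0,6.27,0]},{"claw": 0,"dp": [0,0.035,0],"angular": [0,6.27,0]},{"claw": 0,"dp": [0,0.038,0],"angular": [0,0,0]},{"claw": 0,"dp": [0,0.038,0],"angular": [0,0,0]},{"claw": 0,"dp": [0,0.038,0],"angular": [0,0,0]},{"claw": 0,"dp": [0,0.038,0],"angular": [0,0,0]}])

```text
clock: 39.62
tcp_pos: [0.5015, -0.0473, 0.2128]
orientation: [-0.003, -0.008, 1.0, 0.0]
wrist_force: [0.8, 0.3, 0.1]
finger_gap: 0.0851
```

play_rows(steps=[{"claw": 0,"dp": [0,0.038,0],"angular": [0,0,0]},{"claw": 0,"dp": [0,0.038,0],"angular": [0,0,0]},{"claw": 0,"dp": [0,0.038,0],"angular": [0,0,0]},{"claw": 0,"dp": [0,0.038,0],"angular": [0,0,0]},{"claw": 0,"dp": [0,0.038,0],"angular": [0,0,0]},{"claw": 0,"dp": [0,0.038,0],"angular": [0,0,0]},{"claw": 0,"dp": [0,0.038,0],"angular": [0,0,0]},{"claw": 0,"dp": [0,0.038,0],"angular": [0,0,0]}])

```text
clock: 40.28
tcp_pos: [0.4964, 0.2566, 0.213]
orientation: [-0.002, -0.008, 1.0, -0.0]
wrist_force: [0.3, -0.8, -0.2]
finger_gap: 0.0853
```

play_rows(steps=[{"claw": 0,"dp": [0,0.038,0],"angular": [0,0,0]},{"claw": 0,"dp": [0,0.033,0],"angular": [0,0,0]},{"claw": 0,"dp": [0,0,0],"angular": [0,0,-6.77]},{"claw": 0,"dp": [0,0,0],"angular": [0,0,-6.77]},{"claw": 0,"dp": [0,0,0],"angular": [0,0,-6.77]},{"claw": 0,"dp": [0,0,0],"angular": [0,0,-6.77]},{"claw": 0,"dp": [0,0,0],"angular": [0,0,-6.77]},{"claw": 0,"dp": [0,0,0],"angular": [0,0,-6.77]}])

```text
clock: 40.95
tcp_pos: [0.4955, 0.3257, 0.2126]
orientation: [-0.003, -0.357, 0.934, 0.0]
wrist_force: [-0.2, 0.1, 0.5]
finger_gap: 0.0851
```

play_rows(steps=[{"claw": 0,"dp": [0,0,0],"angular": [0,0,-6.77]},{"claw": 0,"dp": [0,0,0],"angular": [0,0,-6.77]},{"claw": 0,"dp": [0,0,0],"angular": [0,0,-6.77]},{"claw": 0,"dp": [0,0,0],"angular": [0,0,-6.77]},{"claw": 0,"dp": [0,0,0],"angular": [0,0,-6.77]},{"claw": 0,"dp": [0,0,0],"angular": [0,0,-6.77]},{"claw": 0,"dp": [0,0,0],"angular": [0,0,-6.77]},{"claw": 0,"dp": [0,0,0],"angular": [0,0,-6.77]}])

```text
clock: 41.62
tcp_pos: [0.4956, 0.3256, 0.2127]
orientation: [0.002, 0.743, -0.669, -0.002]
wrist_force: [-0.6, -0.2, 0.3]
finger_gap: 0.0856
```

play_rows(steps=[{"claw": 110,"dp": [0,-0.03,0],"angular": [0,0,0]},{"claw": 110,"dp": [0,-0.03,0],"angular": [0,0,0]},{"claw": 110,"dp": [0,-0.03,0],"angular": [0,0,0]},{"claw": 110,"dp": [0,0,0],"angular": [0,0,0]},{"claw": 110,"dp": [0,0,0],"angular": [0,0,0]},{"claw": 110,"dp": [0,0,0],"angular": [0,0,0]},{"claw": 110,"dp": [0,0,0],"angular": [0,0,0]},{"claw": 110,"dp": [0,0,0],"angular": [0,0,0]}])

```text
clock: 42.28
tcp_pos: [0.5846, 0.3345, 0.2145]
orientation: [0.001, 0.741, -0.671, -0.001]
wrist_force: [0.5, 0.6, 0.4]
finger_gap: 0.0483
```

```bash
python3 - <<'E'
from h import *
p,d,W=wrist("w17");bl(W,rng=.1,zhi=.025)
go([.6011,.3262,.018],275.7);print(env.get_state()['joint_pos'].round(2))
E
```

```text
px [243. 154.] c [602.1 326.4] LxW [109.   19.9] deg -84.7 ztop 0.0172
now [0.5848 0.3345 0.2148] psi -84.29
rot [0.16 0.   0.01] dp now-frame [ 0.0099 -0.016   0.1967] end-frame [ 0.0099 -0.0154  0.1968]
[ 0.4   0.52  0.3   1.35  0.   -1.27]
```

play_rows(steps=[{"claw": 110,"dp": [0.005,-0.008,0.02],"angular": [0,0,0]},{"claw": 110,"dp": [0.0048,-0.0083,0.03],"angular": [0,0,0]},{"claw": 110,"dp": [0,0,0.037],"angular": [0,0,0]},{"claw": 110,"dp": [0,0,0.037],"angular": [0,0,0]},{"claw": 110,"dp": [0,0,0.035],"angular": [0,0,0]},{"claw": 110,"dp": [0,0,0.025],"angular": [0,0,0]},{"claw": 110,"dp": [0,0,0.0126],"angular": [0,0,0]},{"claw": 110,"dp": [0,0,0],"angular": [0,0,0]}])

```text
clock: 43.0
tcp_pos: [0.5996, 0.3253, 0.0146]
orientation: [0.004, 0.741, -0.671, -0.002]
wrist_force: [-0.5, -0.2, -0.7]
finger_gap: 0.0487
```

play_rows(steps=[{"claw": 255,"dp": [0,0,0],"angular": [0,0,0]},{"claw": 255,"dp": [0,0,0],"angular": [0,0,0]},{"claw": 255,"dp": [0,0,0],"angular": [0,0,0]},{"claw": 255,"dp": [0,0,0],"angular": [0,0,0]},{"claw": 255,"dp": [0,0,0],"angular": [0,0,0]},{"claw": 255,"dp": [0,0,0],"angular": [0,0,0]},{"claw": 255,"dp": [0,0,0],"angular": [0,0,0]},{"claw": 255,"dp": [0,0,0],"angular": [0,0,0]}])

```text
clock: 43.67
tcp_pos: [0.6043, 0.327, 0.0207]
orientation: [-0.001, 0.741, -0.671, 0.0]
wrist_force: [-0.5, 0.1, 6.5]
finger_gap: 0.0182
```

play_rows(steps=[{"claw": 255,"dp": [0,0,-0.02],"angular": [0,0,0]},{"claw": 255,"dp": [0,0,-0.035],"angular": [0,0,0]},{"claw": 255,"dp": [0,0,-0.035],"angular": [0,0,0]},{"claw": 255,"dp": [0,0,-0.035],"angular": [0,0,0]},{"claw": 255,"dp": [0,0,-0.035],"angular": [0,0,0]},{"claw": 255,"dp": [0,0,-0.035],"angular": [0,0,0]},{"claw": 255,"dp": [0,0,-0.035],"angular": [0,0,0]},{"claw": 255,"dp": [0,0,0],"angular": [0,0,0]}])

```text
clock: 44.33
tcp_pos: [0.6057, 0.3273, 0.2577]
orientation: [-0.005, 0.741, -0.671, 0.002]
wrist_force: [-0.2, 0.5, 0.5]
finger_gap: 0.0185
```

play_rows(steps=[{"claw": 255,"dp": [0,0.033,0],"angular": [0,0,0]},{"claw": 255,"dp": [0,0.033,0],"angular": [0,0,0]},{"claw": 255,"dp": [0,0.033,0],"angular": [0,0,0]},{"claw": 255,"dp": [0,0,0],"angular": [0,0,6.76]},{"claw": 255,"dp": [0,0,0],"angular": [0,0,6.76]},{"claw": 255,"dp": [0,0,0],"angular": [0,0,6.76]},{"claw": 255,"dp": [0,0,0],"angular": [0,0,6.76]},{"claw": 255,"dp": [0,0,0],"angular": [0,0,6.76]}])

```text
clock: 45.0
tcp_pos: [0.5044, 0.3165, 0.2487]
orientation: [-0.001, -0.512, 0.859, 0.0]
wrist_force: [-0.4, 0.5, -0.6]
finger_gap: 0.0181
```

play_rows(steps=[{"claw": 255,"dp": [0,0,0],"angular": [0,0,6.76]},{"claw": 255,"dp": [0,0,0],"angular": [0,0,6.76]},{"claw": 255,"dp": [0,0,0],"angular": [0,0,6.76]},{"claw": 255,"dp": [0,0,0],"angular": [0,0,6.76]},{"claw": 255,"dp": [0,0,0],"angular": [0,0,6.76]},{"claw": 255,"dp": [0,0,0],"angular": [0,0,6.76]},{"claw": 255,"dp": [0,0,0],"angular": [0,0,6.76]},{"claw": 255,"dp": [0,0,0],"angular": [0,0,6.76]}])

```text
clock: 45.67
tcp_pos: [0.5046, 0.3164, 0.2486]
orientation: [-0.001, -0.065, 0.998, 0.0]
wrist_force: [1.0, -0.0, -0.9]
finger_gap: 0.0186
```

play_rows(steps=[{"claw": 255,"dp": [0,0,0],"angular": [0,0,6.76]},{"claw": 255,"dp": [0,0,0],"angular": [0,0,0]},{"claw": 255,"dp": [0,0,0],"angular": [0,0,0]},{"claw": 255,"dp": [0,0,0],"angular": [0,0,0]},{"claw": 255,"dp": [0,0,0],"angular": [0,0,0]},{"claw": 255,"dp": [0,0,0],"angular": [0,0,0]},{"claw": 255,"dp": [0,0,0],"angular": [0,0,0]},{"claw": 255,"dp": [0,0,0],"angular": [0,0,0]}])

```text
clock: 46.33
tcp_pos: [0.5045, 0.3164, 0.2479]
orientation: [-0.001, -0.009, 1.0, -0.0]
wrist_force: [0.2, 0.5, -0.7]
finger_gap: 0.0182
```

```bash
python3 - <<'E'
from h import *
print(env.get_state()['joint_pos'].round(2),env.get_state()['finger_gap'])
go(chute('n',.19,.10),181,25)
E
```

```text
[0.42 0.35 0.12 1.34 0.   0.41] 0.01816100610524342
now [0.5045 0.3164 0.2479] psi -178.94
rot [ -0.   -25.16   0.06] dp now-frame [-0.0434 -0.6431  0.0511] end-frame [-0.0182 -0.6431  0.0648]
```

play_rows(steps=[{"claw": 255,"dp": [-0.0025,-0.0281,0.003],"angular": [0,0,0]},{"claw": 255,"dp": [-0.0025,-0.0378,0.003],"angular": [0,0,0]},{"claw": 255,"dp": [-0.0025,-0.0378,0.003],"angular": [0,0,0]},{"claw": 255,"dp": [-0.0025,-0.0378,0.003],"angular": [0,0,0]},{"claw": 255,"dp": [-0.0025,-0.0378,0.003],"angular": [0,0,0]},{"claw": 255,"dp": [-0.0025,-0.0378,0.003],"angular": [0,0,0]},{"claw": 255,"dp": [-0.0025,-0.0378,0.003],"angular": [0,0,0]},{"claw": 255,"dp": [-0.0025,-0.0378,0.003],"angular": [0,0,0]}])

```text
clock: 47.0
tcp_pos: [0.5295, 0.0223, 0.224]
orientation: [-0.001, -0.009, 1.0, -0.0]
wrist_force: [1.1, 0.8, -0.1]
finger_gap: 0.0185
```

play_rows(steps=[{"claw": 255,"dp": [-0.0025,-0.0378,0.003],"angular": [0,0,0]},{"claw": 255,"dp": [-0.0025,-0.0378,0.003],"angular": [0,0,0]},{"claw": 255,"dp": [-0.0025,-0.0378,0.003],"angular": [0,0,0]},{"claw": 255,"dp": [-0.0025,-0.0378,0.003],"angular": [0,0,0]},{"claw": 255,"dp": [-0.0025,-0.0378,0.003],"angular": [0,0,0]},{"claw": 255,"dp": [-0.0025,-0.0378,0.003],"angular": [0,0,0]},{"claw": 255,"dp": [-0.0025,-0.0378,0.003],"angular": [0,0,0]},{"claw": 255,"dp": [-0.0025,-0.0378,0.003],"angular": [0,0,0]}])

```text
clock: 47.67
tcp_pos: [0.5549, -0.2799, 0.1999]
orientation: [-0.001, -0.009, 1.0, -0.0]
wrist_force: [0.8, -0.1, 0.0]
finger_gap: 0.0183
```

play_rows(steps=[{"claw": 255,"dp": [-0.0025,-0.0378,0.003],"angular": [0,0,0]},{"claw": 255,"dp": [0,-0.01,0],"angular": [0,-6.28,0]},{"claw": 255,"dp": [0,0,0],"angular": [0,-6.28,0]},{"claw": 255,"dp": [0,0,0],"angular": [0,-6.28,0]},{"claw": 255,"dp": [0,0,0],"angular": [0,-6.28,0]},{"claw": 255,"dp": [0,0,0],"angular": [0,0,0]},{"claw": 255,"dp": [0,0,0],"angular": [0,0,0]},{"claw": 255,"dp": [0,0,0],"angular": [0,0,0]}])

```text
clock: 48.33
tcp_pos: [0.5593, -0.3266, 0.1986]
orientation: [0.216, -0.009, 0.976, 0.001]
wrist_force: [-0.1, -0.6, -0.3]
finger_gap: 0.0181
```

play_rows(steps=[{"claw": 255,"dp": [0,0,0],"angular": [0,0,0]},{"claw": 255,"dp": [0,0,0],"angular": [0,0,0]},{"claw": 255,"dp": [0,0,0],"angular": [0,0,0]},{"claw": 255,"dp": [0,0,0],"angular": [0,0,0]},{"claw": 255,"dp": [0,0,0],"angular": [0,0,0]},{"claw": 255,"dp": [0,0,0],"angular": [0,0,0]},{"claw": 255,"dp": [0,0,0],"angular": [0,0,0]},{"claw": 255,"dp": [0,0,0],"angular": [0,0,0]}])

```text
clock: 49.0
tcp_pos: [0.5584, -0.3256, 0.1969]
orientation: [0.216, -0.009, 0.976, 0.002]
wrist_force: [-0.4, -0.5, 0.1]
finger_gap: 0.0184
```

```bash
python3 - <<'E'
from h import *
go(chute('n',.18,.0195),181,25)
wrist("w18")
E
```

```text
now [ 0.5584 -0.3256  0.1969] psi -178.96
rot [ 0.   -0.05  0.03] dp now-frame [ 0.0088 -0.0003  0.081 ] end-frame [ 0.0089 -0.0003  0.081 ]
```

View pics/w18.png

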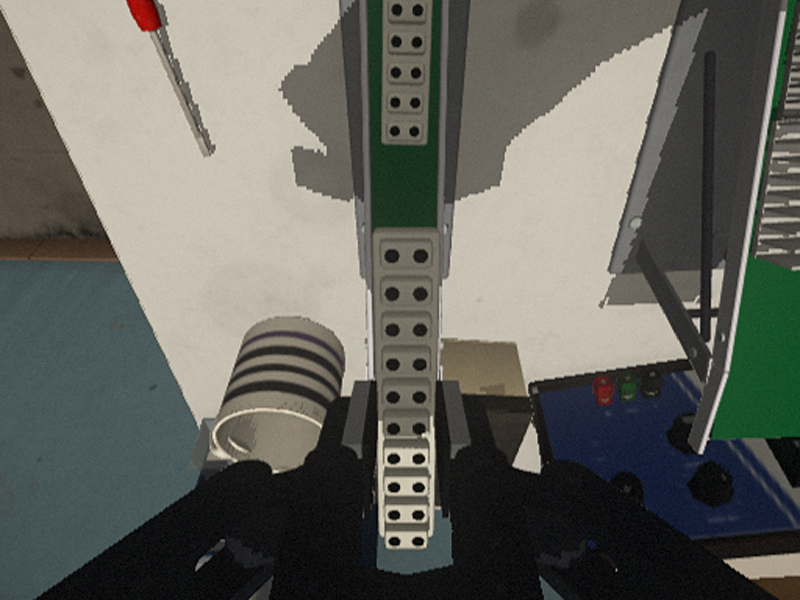

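```bash
python3 - <<'E'
from h import *
for s in(.18,.17,.165):
  T=chute('n',s,.0195);r=R.from_euler('z',181,degrees=True)*R.from_matrix(np.diag([1,-1,-1.]))*R.from_euler('y',-25,degrees=True)
  for n in("w18","w2","w16"):
    W=np.load(f"pics/{n}.npz")['W'].reshape(-1,3);W=W[np.isfinite(W[:,0])]
    if n=="w18": W=W[np.random.permutation(len(W))]
    L=r.inv().apply(W-T)
    for nm,k in (("fing",(abs(L[:,1])<.065)&(abs(L[:,1])>.02)&(abs(L[:,0])<.02)&(L[:,2]<.012)&(L[:,2]>-.06)),("body",(abs(L[:,1])<.055)&(abs(L[:,0])<.055)&(L[:,2]<-.05)&(L[:,2]>-.12)),("behind",(abs(L[:,1])<.07)&(L[:,0]<-.02)&(L[:,0]>-.12)&(L[:,2]<0)&(L[:,2]>-.12))):
      q=L[k]
      print(s,n,nm,len(q),q.min(0).round(3) if len(q) else '',q.max(0).round(3) if len(q) else '')
E
```

```text
0.18 w18 fing 0  
0.18 w18 body 12690 [-0.055 -0.039 -0.12 ] [ 0.048  0.041 -0.063]
0.18 w18 behind 2348 [-0.061 -0.009 -0.079] [-0.02   0.011 -0.068]
0.18 w2 fing 0  
0.18 w2 body 0  
0.18 w2 behind 0  
0.18 w16 fing 0  
0.18 w16 body 0  
0.18 w16 behind 0  
0.17 w18 fing 0  
0.17 w18 body 12149 [-0.055 -0.039 -0.12 ] [ 0.038  0.041 -0.063]
0.17 w18 behind 3449 [-0.071 -0.011 -0.12 ] [-0.02   0.012 -0.068]
0.17 w2 fing 0  
0.17 w2 body 0  
0.17 w2 behind 0  
0.17 w16 fing 0  
0.17 w16 body 0  
0.17 w16 behind 0  
0.165 w18 fing 0  
0.165 w18 body 11751 [-0.055 -0.039 -0.12 ] [ 0.033  0.041 -0.063]
0.165 w18 behind 4108 [-0.076 -0.011 -0.12 ] [-0.02   0.012 -0.068]
0.165 w2 fing 0  
0.165 w2 body 0  
0.165 w2 behind 0  
0.165 w16 fing 0  
0.165 w16 body 0  
0.165 w16 behind 0
```

play_rows(steps=[{"claw": 255,"dp": [0.0085,0,0.015],"angular": [0,0,0]},{"claw": 255,"dp": [0,0,0.025],"angular": [0,0,0]},{"claw": 255,"dp": [0,0,0.02],"angular": [0,0,0]},{"claw": 255,"dp": [0,0,0.013],"angular": [0,0,0]},{"claw": 255,"dp": [0,0,0.006],"angular": [0,0,0]},{"claw": 255,"dp": [0,0,0],"angular": [0,0,0]},{"claw": 255,"dp": [0,0,0],"angular": [0,0,0]},{"claw": 255,"dp": [0,0,0],"angular": [0,0,0]}])

```text
clock: 49.72
tcp_pos: [0.5843, -0.3257, 0.123]
orientation: [0.217, -0.009, 0.976, 0.001]
wrist_force: [0.1, 0.7, 0.9]
finger_gap: 0.0186
```

```bash
python3 - <<'E'
from h import *
go(chute('n',.18,.0195),181,25)
E
```

```text
now [ 0.5843 -0.3257  0.123 ] psi -178.94
rot [-0.06  0.03  0.05] dp now-frame [0.0011 0.0003 0.003 ] end-frame [0.0011 0.0003 0.003 ]
```

play_rows(steps=[{"claw": 255,"dp": [0,0,0.0022],"angular": [0,0,0]},{"claw": 255,"dp": [0,0,0],"angular": [0,0,0]},{"claw": 255,"dp": [0,0,0],"angular": [0,0,0]},{"claw": 110,"dp": [0,0,0],"angular": [0,0,0]},{"claw": 110,"dp": [0,0,0],"angular": [0,0,0]},{"claw": 110,"dp": [0,0,0],"angular": [0,0,0]},{"claw": 110,"dp": [0,0,0],"angular": [0,0,0]},{"claw": 110,"dp": [0,0,0],"angular": [0,0,0]}])

```text
clock: 50.38
tcp_pos: [0.585, -0.3252, 0.1199]
orientation: [0.216, -0.009, 0.976, 0.002]
wrist_force: [0.9, -0.2, 0.4]
finger_gap: 0.0487
```

play_rows(steps=[{"claw": 110,"dp": [0,0,-0.02],"angular": [0,0,0]},{"claw": 110,"dp": [0,0,-0.035],"angular": [0,0,0]},{"claw": 110,"dp": [0,0,-0.035],"angular": [0,0,0]},{"claw": 110,"dp": [0,0,-0.035],"angular": [0,0,0]},{"claw": 110,"dp": [0,0,0],"angular": [0,0,0]},{"claw": 110,"dp": [0,0,0],"angular": [0,0,0]},{"claw": 110,"dp": [0,0,0],"angular": [0,0,0]},{"claw": 110,"dp": [0,0,0],"angular": [0,0,0]}])

```text
clock: 51.05
tcp_pos: [0.5318, -0.3255, 0.2316]
orientation: [0.215, -0.009, 0.977, 0.003]
wrist_force: [0.5, 0.4, -0.5]
finger_gap: 0.0487
```

```bash
python3 - <<'E'
from h import *
p,d,W=wrist("w19");inchute(W,'n',((.009,.022),));inchute(W,'w')
p,d=env.read_camera("top")
a=cv2.resize(p[140:265,90:400,::-1],None,fx=2.58,fy=2.58,interpolation=cv2.INTER_CUBIC);cv2.imwrite("pics/c2.png",a)
E
```

```text
h 0.009 0.022 n/10mm [  0   0   0  88 253 232 236 201 198 190 200 186 183 179 165 161 167 165
 159 158 135 151   0   0   0] y [-0.0072  0.0086] x [0.0385 0.2151] z 0.0158
h 0.0045 0.013 n/10mm [  0   0   0   0 124 203 141  94  35  39  80 127  92  98 251 147 163   0
   0   0   0   0   0   0   0] y [-0.0244  0.0222] x [0.0453 0.163 ] z 0.0125
h 0.013 0.022 n/10mm [  0   0   0   0   0   0 217 211 102 200 149 117 100 110 261 155 173   0
   0   0   0   0   0   0   0] y [-0.0245  0.0169] x [0.0605 0.163 ] z 0.0212
h 0.022 0.034 n/10mm [  0   0   0   0   0   0   0   0   0   0  97 170 187 137 290 165 170   0
   0   0   0   0   0   0   0] y [-0.0245  0.0115] x [0.1053 0.1641] z 0.0275
```

View pics/w19.png

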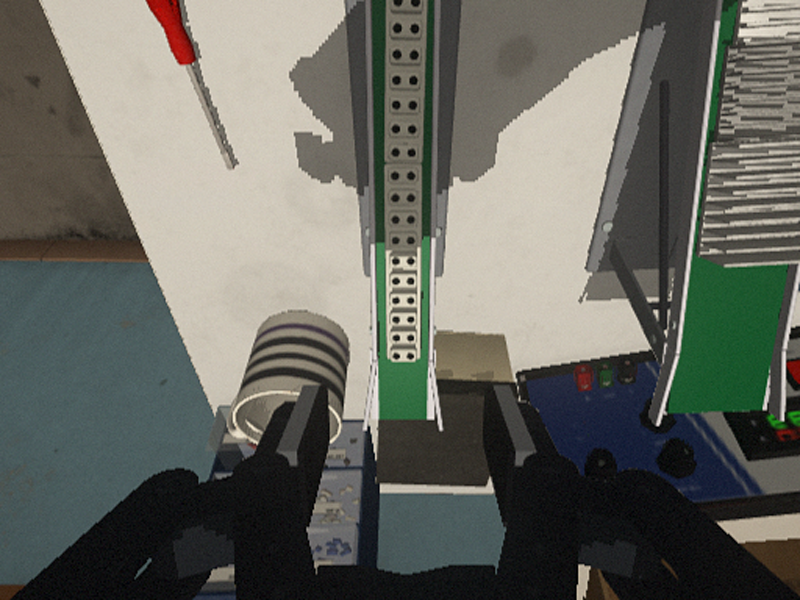

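View pics/c2.png

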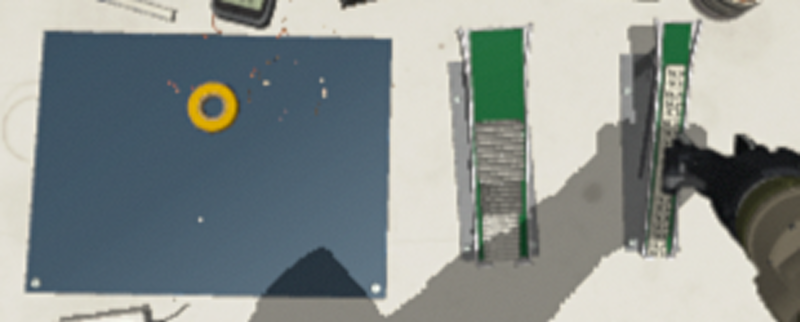

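```bash
python3 -c "
from workcell import env
print(env.hand_in())"
```

```text
the job is handed in; nothing more can be done
None
```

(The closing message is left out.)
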